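# Sort rattling hollow handles and set the soldering turntable

### The job

Check every hollow silver handle on the leather mat by tipping it lengthwise one way and the other: if you feel the balance bar inside slide, lay the handle in the blue rework tray; if nothing shifts, lay it in a free cradle of the soldering turntable. When all are sorted, turn the turntable round until a cradle with a handle in it stands under the torch, its red rim line at the red pointer, and leave the jar, charcoal block and ring mandrel alone.

Things in the scene. Friction and masses are not known exactly. Their poses are not given: they have to be found in the camera images.
- handle_a_mid (a point): closed silver handle, 110 mm long (x), 30 wide, 24 high, brass ferrule at +x, 0.25 to 0.32 kg, lying on the 2 mm mat; this is its centre; all look alike. Inside, a 150 g brass bar lies at the -x end, held by a packing block; if the block is missing the bar slides 47 mm along x when tipped over 8 degrees, stays put when level, and shifts the moment by 0.07 N m. None if absent.
- handle_b_mid (a point): closed silver handle, 110 mm long (x), 30 wide, 24 high, brass ferrule at +x, 0.25 to 0.32 kg, lying on the 2 mm mat; this is its centre; all look alike. Inside, a 150 g brass bar lies at the -x end, held by a packing block; if the block is missing the bar slides 47 mm along x when tipped over 8 degrees, stays put when level, and shifts the moment by 0.07 N m. None if absent.
- handle_c_mid (a point): closed silver handle, 110 mm long (x), 30 wide, 24 high, brass ferrule at +x, 0.25 to 0.32 kg, lying on the 2 mm mat; this is its centre; all look alike. Inside, a 150 g brass bar lies at the -x end, held by a packing block; if the block is missing the bar slides 47 mm along x when tipped over 8 degrees, stays put when level, and shifts the moment by 0.07 N m. None if absent.
- handle_d_mid (a point): closed silver handle, 110 mm long (x), 30 wide, 24 high, brass ferrule at +x, 0.25 to 0.32 kg, lying on the 2 mm mat; this is its centre; all look alike. Inside, a 150 g brass bar lies at the -x end, held by a packing block; if the block is missing the bar slides 47 mm along x when tipped over 8 degrees, stays put when level, and shifts the moment by 0.07 N m. None if absent.
- handle_e_mid (a point): closed silver handle, 110 mm long (x), 30 wide, 24 high, brass ferrule at +x, 0.25 to 0.32 kg, lying on the 2 mm mat; this is its centre; all look alike. Inside, a 150 g brass bar lies at the -x end, held by a packing block; if the block is missing the bar slides 47 mm along x when tipped over 8 degrees, stays put when level, and shifts the moment by 0.07 N m. None if absent.
- cradle_1 (a point): centre of a handle lying in this cradle: 62 mm from the axis, 68 mm above the bench; x along the handle (either way round), tangential to the table, y to the hub. Two firebrick saddles, 14 mm thick, 37 mm either side of this point; seat 12 mm below it, side lugs 10 mm higher than the seat and 38 mm apart. Open between the saddles for the fingers.
- mark_1 (a point): red line on the rim of the turntable at the middle of cradle 1, 110 mm from the axis
- spoke_1 (a point): pushing point, 135 mm from the axis, on one of three radial steel spokes midway between the cradles: 10 mm thick, centre line 32 mm above the bench, from the rim at 115 mm to a 14 mm ball at 147 mm. Below it is free space down to the bench (near the pointer: to the 12 mm high foot of the torch stand).
- cradle_2 (a point): centre of a handle lying in this cradle: 62 mm from the axis, 68 mm above the bench; x along the handle (either way round), tangential to the table, y to the hub. Two firebrick saddles, 14 mm thick, 37 mm either side of this point; seat 12 mm below it, side lugs 10 mm higher than the seat and 38 mm apart. Open between the saddles for the fingers.
- mark_2 (a point): red line on the rim of the turntable at the middle of cradle 2, 110 mm from the axis
- spoke_2 (a point): pushing point, 135 mm from the axis, on one of three radial steel spokes midway between the cradles: 10 mm thick, centre line 32 mm above the bench, from the rim at 115 mm to a 14 mm ball at 147 mm. Below it is free space down to the bench (near the pointer: to the 12 mm high foot of the torch stand).
- cradle_3 (a point): centre of a handle lying in this cradle: 62 mm from the axis, 68 mm above the bench; x along the handle (either way round), tangential to the table, y to the hub. Two firebrick saddles, 14 mm thick, 37 mm either side of this point; seat 12 mm below it, side lugs 10 mm higher than the seat and 38 mm apart. Open between the saddles for the fingers.
- mark_3 (a point): red line on the rim of the turntable at the middle of cradle 3, 110 mm from the axis
- spoke_3 (a point): pushing point, 135 mm from the axis, on one of three radial steel spokes midway between the cradles: 10 mm thick, centre line 32 mm above the bench, from the rim at 115 mm to a 14 mm ball at 147 mm. Below it is free space down to the bench (near the pointer: to the 12 mm high foot of the torch stand).
- turntable (a joint): angle of the turntable, rad, anticlockwise seen from above, free to turn either way (stops only beyond 12 rad); light friction (0.06 N m), stays where it is left. At 0 cradle 1 is at the pointer; cradles 2 and 3 follow at +2.094 and +4.189 round the table; spoke 1 stands midway between cradles 1 and 2, and so on
- hub (a point): centre of the firebrick top of the soldering turntable, 46 mm above the bench; the steel pan below it is 230 mm across, its underside 22 mm above the bench
- pointer (a point): where a rim mark stands when it is exactly opposite the tip of the fixed red pointer on the torch stand (110 mm from the axis); the pointer itself begins 116 mm from the axis, 47 mm above the bench, pointing at the hub
- torch_point (a point): where the torch aims: the middle of the cradle that stands at the pointer. The torch head ends about 150 mm from the axis at 90 mm height, the torch rises outward from there to 0.18 m; keep clear of it
- tray_in (a point): centre of the inner floor of the blue steel rework tray, 245 mm (its x) by 150 mm (its y) outside, wall 4 mm, 24 mm high, heavy; axes along its sides
- flux_jar: closed flux jar, 48 mm across, 55 mm high, origin under its centre; leave it alone
- charcoal: black charcoal soldering block 70 x 120 x 30 mm, origin under its centre; leave it alone
- mandrel_stub: small upright steel ring mandrel, foot 40 mm across, 90 mm high, origin under its centre; leave it alone
Mind the look-alikes: they are no part of the job. Leave any orange look-alike of the part that bears handle_d_mid alone. Leave any pink look-alike of the part that bears handle_a_mid alone.

How it is judged (in metres and radians):
On the way, in this order (a step that is already met when the one before it is completed fails the run):
1. every sound handle lies in a cradle of the turntable and every rattling one in the rework tray (told apart by hidden parts inside them, block_* and core_*, that no reading shows) (distance between each of block_a, block_c, block_d and hub below 0.1 m and (distance between block_a and hub below 0.1 m or (x of handle_a_mid in the frame of tray_in between -0.115 and 0.115 m and y of handle_a_mid in the frame of tray_in between -0.068 and 0.068 m and z of handle_a_mid in the frame of tray_in between 0 and 0.045 m)) and (((distance between handle_a_mid and cradle_1 below 0.016 m and z of handle_a_mid in the frame of cradle_1 below 0.006 m and angle between the x axis of handle_a_mid and the x axis of cradle_1, either way round below 0.2 rad) or (distance between handle_a_mid and cradle_2 below 0.016 m and z of handle_a_mid in the frame of cradle_2 below 0.006 m and angle between the x axis of handle_a_mid and the x axis of cradle_2, either way round below 0.2 rad) or (distance between handle_a_mid and cradle_3 below 0.016 m and z of handle_a_mid in the frame of cradle_3 below 0.006 m and angle between the x axis of handle_a_mid and the x axis of cradle_3, either way round below 0.2 rad)) or (x of handle_a_mid in the frame of tray_in between -0.115 and 0.115 m and y of handle_a_mid in the frame of tray_in between -0.068 and 0.068 m and z of handle_a_mid in the frame of tray_in between 0 and 0.045 m)) and (distance between block_c and hub below 0.1 m or (x of handle_c_mid in the frame of tray_in between -0.115 and 0.115 m and y of handle_c_mid in the frame of tray_in between -0.068 and 0.068 m and z of handle_c_mid in the frame of tray_in between 0 and 0.045 m)) and (((distance between handle_c_mid and cradle_1 below 0.016 m and z of handle_c_mid in the frame of cradle_1 below 0.006 m and angle between the x axis of handle_c_mid and the x axis of cradle_1, either way round below 0.2 rad) or (distance between handle_c_mid and cradle_2 below 0.016 m and z of handle_c_mid in the frame of cradle_2 below 0.006 m and angle between the x axis of handle_c_mid and the x axis of cradle_2, either way round below 0.2 rad) or (distance between handle_c_mid and cradle_3 below 0.016 m and z of handle_c_mid in the frame of cradle_3 below 0.006 m and angle between the x axis of handle_c_mid and the x axis of cradle_3, either way round below 0.2 rad)) or (x of handle_c_mid in the frame of tray_in between -0.115 and 0.115 m and y of handle_c_mid in the frame of tray_in between -0.068 and 0.068 m and z of handle_c_mid in the frame of tray_in between 0 and 0.045 m)) and (distance between block_d and hub below 0.1 m or (x of handle_d_mid in the frame of tray_in between -0.115 and 0.115 m and y of handle_d_mid in the frame of tray_in between -0.068 and 0.068 m and z of handle_d_mid in the frame of tray_in between 0 and 0.045 m)) and (((distance between handle_d_mid and cradle_1 below 0.016 m and z of handle_d_mid in the frame of cradle_1 below 0.006 m and angle between the x axis of handle_d_mid and the x axis of cradle_1, either way round below 0.2 rad) or (distance between handle_d_mid and cradle_2 below 0.016 m and z of handle_d_mid in the frame of cradle_2 below 0.006 m and angle between the x axis of handle_d_mid and the x axis of cradle_2, either way round below 0.2 rad) or (distance between handle_d_mid and cradle_3 below 0.016 m and z of handle_d_mid in the frame of cradle_3 below 0.006 m and angle between the x axis of handle_d_mid and the x axis of cradle_3, either way round below 0.2 rad)) or (x of handle_d_mid in the frame of tray_in between -0.115 and 0.115 m and y of handle_d_mid in the frame of tray_in between -0.068 and 0.068 m and z of handle_d_mid in the frame of tray_in between 0 and 0.045 m)) and ((distance between core_1 and cradle_1 below 0.016 m and z of core_1 in the frame of cradle_1 below 0.006 m and angle between the x axis of core_1 and the x axis of cradle_1, either way round below 0.2 rad) or (distance between core_1 and cradle_2 below 0.016 m and z of core_1 in the frame of cradle_2 below 0.006 m and angle between the x axis of core_1 and the x axis of cradle_2, either way round below 0.2 rad) or (distance between core_1 and cradle_3 below 0.016 m and z of core_1 in the frame of cradle_3 below 0.006 m and angle between the x axis of core_1 and the x axis of cradle_3, either way round below 0.2 rad)) and x of core_2 in the frame of tray_in between -0.115 and 0.115 m and y of core_2 in the frame of tray_in between -0.068 and 0.068 m and z of core_2 in the frame of tray_in between 0 and 0.045 m), for 0.2 s.
2. a loaded cradle stands under the torch, its red line at the pointer (horizontal distance between any of mark_1, mark_2, mark_3 and pointer below 0.008 m and horizontal distance between any of handle_a_mid, handle_b_mid, handle_c_mid, handle_d_mid, handle_e_mid and torch_point below 0.025 m), for 0.3 s.
At the end, for the whole second after the job is handed in: Every sound handle present lies down in a cradle (centre within 16 mm of the cradle's, lying between the lugs), every rattler lies inside the rework tray, a red rim line is within 8 mm of the pointer with a handle in that cradle, and all is at rest (all of step 1 and all of step 2 and linear speed of each of handle_a, handle_b, handle_c, handle_d, handle_e below 0.02 m/s and velocity of joint turntable between -0.05 and 0.05 rad/s); the robot touches nothing.
It fails at once if a bystander (jar, charcoal block or ring mandrel) is shifted by more than 25 mm (distance of any of flux_jar, charcoal, mandrel_stub from where it was at the start of the episode above 0.025 m).
Of handle_b, handle_e only 1 to 2 are there at a start; the rules pass over those that are not, and their reading is None.
Of block_a, block_c, block_d only 1 to 2 are there at a start; the rules pass over those that are not, and their reading is None.
At some moment in a run one of handle_a, handle_b, handle_c, handle_d, handle_e may be knocked a few centimetres aside while the robot is not near it.
Once in a run the grip may slacken for a moment while it holds something.
It also fails if it takes over 210 s, if anything falls off the work surface, if the arm or the gripper's body presses on something with over 40 N, if the wrist force passes 120 N, or if a joint passes its speed limit or range.

### The arm

A 6-joint arm with a two-finger parallel gripper is mounted at the origin on the work surface. World frame = base frame: x ahead of the robot, y to its left, z up, the work surface at z = 0. Lengths are in m, angles in degrees, forces in N, time in s.
With the tool pointing down it reaches from about 0.3 to 1 m from the base axis. Payload 5.1 kg.
Tool frame: the origin (TCP) lies midway between the tips of the shut fingers; the grasp point (between the pads) lies 19 mm behind it (pinch_z is the distance from the TCP to the grasp point, in m); z points along the fingers, y is the line along which they close (so a half turn about z gives the same grasp; the last joint's range is limited). The gripper opens to 95 mm and grips with 3 to 60 N. Pads are 20 mm wide; open, the fingers measure 119 mm over their backs; the gripper's body (75 mm by 180 mm) begins 59 mm behind the grasp point.
Start: joints at [-78.472, 7.093, 94.555, -0, 78.352, -4.733], TCP at [0.182, -0.624, 0.215] pointing down, gripper open.
Joint ranges: [-149.61, 149.61], [-58.7, 133.49], [1.44, 155.28], [-77.14, 257.14], [18.33, 153.61], [-166.67, 166.67]. Speed limits (degrees/s): [147.25, 147.25, 180, 180, 180, 180].

### API

Orientations are given as [roll, pitch, yaw] about the fixed x, y, z axes, in that order (R = Rz(yaw) Ry(pitch) Rx(roll)).
In Python, from station import get_state, capture, hand_in, spot_in, cut_out, tip_of, pinch_z gives the robot as it stands.
- The arm moves only by the tool servo_tool, never from a script. Its argument "series" is a list of rows, each a list of 5 numbers: the opening, from 0 (shut) to 1 (fully open), then the shift along the tool's x, y, z in m, then the turn about the tool's z in units of 6 degrees (1.0 is 6 degrees). In form: [[gripper, tx, ty, tz, yaw], ...]. A call has 1 to 10 rows; each row shifts and turns the commanded pose from where the row before left it, along the tool's axes as they then stand; what a row does not reach is not made up. A row lasts 1/12 s, in which the tool goes at most 41.7 mm and 7.16 degrees, less where a joint would pass 70% of its speed; a pose out of reach is approached as far as the arm can. A call is refused whole if a number of a shift passes 0.0417 or a number of a turn 1, either way. A call with a gripper value outside its range is refused whole. The fingers move at their own pace and stop on an object; the grip force is fixed at half the most. Time passes only in rows, so rows that do not move let the fingers close. It gives the time, the measured TCP pose, the force, the opening and the grip force at its end, in the units of the state.
- get_state(): the state, without advancing time (a new reading comes with each control period).
- capture(name): name is "scene" or "top" or "wrist"; returns a dict with "frame" (480x640x3 uint8, red, green, blue), "z_map" (480x640 float32, m along the optical axis (not along the pixel's ray), 0 where there is no reading), "camera_matrix" (3x3 intrinsics, pixels), "D" ([k1, k2, p1, p2, k3] as OpenCV has them; the pictures are not rectified), "xyz" and "rotation" of the camera in the world; the wrist camera has in their place "mount" (4x4, takes a point from camera to tool coordinates, whose origin is the TCP and whose axes are the flange's). Camera axes: x right, y down, z forward; pixel columns grow to the right and rows downward; lengths in m; the calibration is good to about 2 mm. A picture is of the moment at which its call begins: read the wrist's pose just before it.
- hand_in(): hands the job in; it is judged then, once.
Trained networks look in the newest picture that a camera, given by its name, has taken for a name from the list of things; names that differ only in an ending like _2 or _b are one class to them, and where a whole thing is asked for, a point or a joint stands for the part that bears it (a point fixed in the world has none). Each returns a list of dicts, best first, with "conf" (0 to 1); they miss things now and then, are a little off and sometimes report something else, mostly with a low value. They report only what shows in the picture. A call takes as long as a camera call. They do not tell look-alikes from the thing itself.
- spot_in(label, camera): "extent" ([left, top, right, bottom] in pixels, round what is visible of it).
- cut_out(label, camera): "pixels" (480x640 bool, what is visible of it) and "extent" ([left, top, right, bottom] in pixels, round what is visible of it).
- tip_of(label, camera): "location" ([column, row] in pixels: a listed point, or the origin of a listed thing).
The state is a dict: "time_s": time; "qpos": joint angles; "joint_velocities": joint speeds; "joint_torque": joint torques, N m; "position": TCP position; "orientation": TCP orientation; "contact_force": force on the tool from outside, world axes, zero at the start; "torque": the same for the moment, N m; "gripper_width": opening from 0.0 (shut) to 1.0 (fully open); "gripper_force": force on a finger pad.
Only numpy, scipy, OpenCV 4.12 (cv2) and the standard library are available. Lean on these libraries where they do the work, as an engineer would, in place of code of your own. Each camera call takes 0.05 s, during which the arm holds its last target. There are 200 camera calls.

## Working session

There is one attempt and no reset: what is moved stays moved. The work goes in short steps, Python scripts to look and compute and a tool call to move; the robot and the scene stay as the last step left them, time stands still between calls to the robot, and variables do not carry over. Pictures are saved under pics/ and viewed, at most 14 in all, crops included, and the job is handed in when it is done.

Besides the shell and the picture viewer there is one more tool, called after ">>>" in YAML: its name, and indented under it one key for each argument. servo_tool: Moves the arm, as the interface text tells. Its arguments: {"type":"object","properties":{"series":{"type":"array"}},"required":["series"]}

```bash
mkdir -p pics; ls
cat > h.py <<'E'
import numpy as np, cv2, json
from scipy.spatial.transform import Rotation as R
from station import *
def cam(name):
    s=get_state(); c=capture(name); c['state']=s
    if 'mount' in c:
        T=np.eye(4);T[:3,:3]=R.from_euler('xyz',s['orientation'],degrees=True).as_matrix();T[:3,3]=s['position']
        c['T']=T@np.array(c['mount'])
    else:
        T=np.eye(4); r=np.array(c['rotation'],float)
        T[:3,:3]=r if r.shape==(3,3) else R.from_euler('xyz',r,degrees=True).as_matrix()
        T[:3,3]=c['xyz']; c['T']=T
    return c
def cloud(c):
    K=np.array(c['camera_matrix'],float);D=np.array(c['D'],float)
    u,v=np.meshgrid(np.arange(640.),np.arange(480.))
    p=cv2.undistortPoints(np.stack([u.ravel(),v.ravel()],1)[:,None],K,D)[:,0]
    z=c['z_map'].ravel().astype(float)
    P=np.c_[p*z[:,None],z]@c['T'][:3,:3].T+c['T'][:3,3]
    P[z==0]=np.nan
    return P.reshape(480,640,3)
def onplane(c,uv,h):
    K=np.array(c['camera_matrix'],float);D=np.array(c['D'],float)
    p=cv2.undistortPoints(np.array(uv,float).reshape(-1,1,2),K,D)[:,0]
    d=np.c_[p,np.ones(len(p))]@c['T'][:3,:3].T; o=c['T'][:3,3]
    return o+d*((h-o[2])/d[:,2])[:,None]
def save(c,n): cv2.imwrite('pics/'+n,c['frame'][:,:,::-1])
E
python3 - <<'E'
from h import *
for n in('top','scene'):
    c=cam(n); save(c,n+'0.png'); print(n,c['T'].round(3).tolist(),np.round(c['camera_matrix'],1).tolist())
    np.savez(n+'0.npz',frame=c['frame'],P=cloud(c))
    for l in('handle_a_mid','cradle_1','mark_1','spoke_1','hub','pointer','torch_point','tray_in','flux_jar','charcoal','mandrel_stub'):
        for f in tip_of(l,n):
            if f['conf']>.3: print(l,round(f['conf'],2),np.round(f['location']).tolist(), cloud(c)[int(f['location'][1]),int(f['location'][0])].round(3))
print(get_state())
E
```

```text
pics
top [[-0.003, -0.981, 0.194, 0.339], [-1.0, 0.003, 0.002, 0.042], [-0.002, -0.194, -0.981, 1.031], [0.0, 0.0, 0.0, 1.0]] [[520.3, 0.0, 318.9], [0.0, 520.3, 234.7], [0.0, 0.0, 1.0]]
handle_a_mid 0.82 [277.0, 284.0] [0.441 0.127 0.027]
handle_a_mid 0.75 [443.0, 353.0] [ 0.31  -0.188  0.026]
cradle_1 0.68 [436.0, 209.0] [ 0.584 -0.183  0.047]
cradle_1 0.64 [457.0, 263.0] [ 0.479 -0.218  0.048]
cradle_1 0.62 [492.0, 220.0] [ 0.562 -0.29   0.045]
mark_1 0.83 [447.0, 286.0] [ 0.435 -0.2    0.039]
mark_1 0.57 [511.0, 212.0] [ 0.582 -0.333  0.035]
mark_1 0.35 [466.0, 169.0] [ 0.67  -0.248  0.038]
spoke_1 0.89 [397.0, 255.0] [ 0.497 -0.107  0.037]
spoke_1 0.75 [512.0, 278.0] [ 0.45  -0.326  0.036]
spoke_1 0.56 [468.0, 168.0] [ 0.67  -0.253  0.037]
spoke_1 0.5 [322.0, 120.0] [0.769 0.039 0.046]
hub 0.63 [458.0, 230.0] [ 0.541 -0.225  0.049]
hub 0.54 [436.0, 213.0] [ 0.577 -0.182  0.048]
pointer 0.88 [513.0, 245.0] [ 0.512 -0.329  0.046]
torch_point 0.61 [495.0, 234.0] [ 0.536 -0.296  0.048]
tray_in 0.73 [151.0, 256.0] [0.502 0.381 0.003]
tray_in 0.72 [316.0, 281.0] [0.447 0.051 0.022]
flu
[... 1407 characters left out ...]
_s': 1.2, 'qpos': array([-7.84724853e+01,  7.09284665e+00,  9.45554230e+01,  1.23491374e-03,
        7.83506679e+01, -4.73224679e+00]), 'joint_velocities': array([ 0.06526435,  0.12223265,  0.0062371 , -0.07356399, -0.01483579,
       -0.0142187 ]), 'joint_torque': array([ 5.24261304e-04, -4.17586648e+01, -3.60225105e+01,  7.75797036e-02,
        4.30061098e-02, -6.40242035e-06]), 'position': array([ 0.18197615, -0.62400046,  0.21465836]), 'orientation': array([ 1.79998841e+02, -1.11771082e-03,  1.62595122e+01]), 'contact_force': array([ 1.12197174, -0.66234113,  0.47826586]), 'torque': array([-0.03709153, -0.02373121, -0.04252399]), 'gripper_force': 0.0, 'gripper_width': 0.9980747880660598}
```

View pics/top0.png

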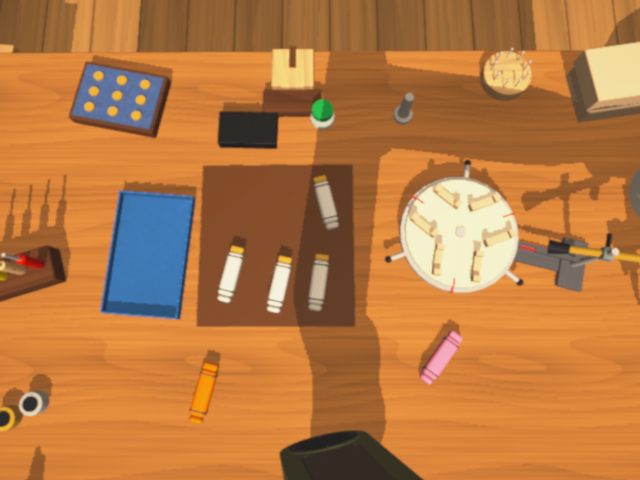

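View pics/scene0.png

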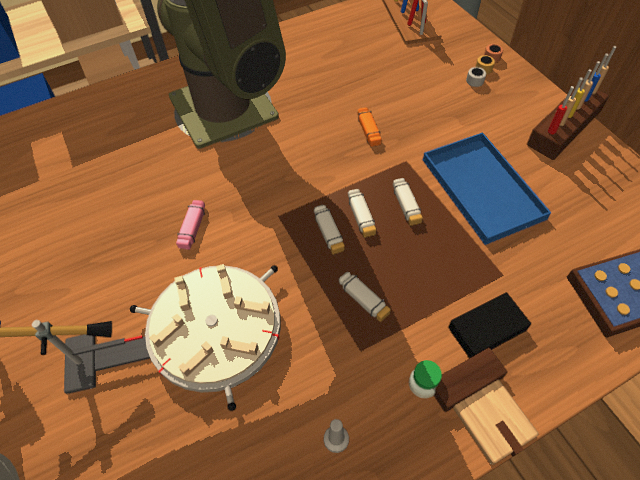

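```bash
cat >> h.py <<'E'
def handles(P,fr,zlo=.021,zhi=.036,box=(.33,.70,-.06,.32)):
    m=(P[...,2]>zlo)&(P[...,2]<zhi)&(P[...,0]>box[0])&(P[...,0]<box[1])&(P[...,1]>box[2])&(P[...,1]<box[3])
    n,lab,st,_=cv2.connectedComponentsWithStats(m.astype(np.uint8))
    hsv=cv2.cvtColor(fr,cv2.COLOR_RGB2HSV); out=[]
    for i in range(1,n):
        if st[i,4]<250: continue
        k=lab==i; q=P[k]; (cx,cy),(w,h),a=cv2.minAreaRect((q[:,:2]*1000).astype(np.float32))
        hh=hsv[k]; f=(hh[:,1]>110)&(hh[:,0]>12)&(hh[:,0]<30)
        if w<h: a+=90; w,h=h,w
        d=np.array([np.cos(np.radians(a)),np.sin(np.radians(a))])
        if f.sum()>3 and (q[f][:,:2].mean(0)*1000-[cx,cy])@d<0: a+=180
        out.append((round(cx,1),round(cy,1),round(w,1),round(h,1),round((a+180)%360-180,1),round(float(np.median(q[:,2])),4),int(f.sum())))
    return out
E
python3 - <<'E'
from h import *
for n in('top','scene'):
    d=np.load(n+'0.npz');P=d['P'];fr=d['frame']
    print(n);[print(o) for o in handles(P,fr)]
    # tray rim
    hsv=cv2.cvtColor(fr,cv2.COLOR_RGB2HSV)
    b=(hsv[...,0]>95)&(hsv[...,0]<120)&(hsv[...,1]>120)&(P[...,0]>.3)&(P[...,0]<.68)&(P[...,1]>.2)&(P[...,1]<.55)
    q=P[b&(P[...,2]>.016)]; print('tray rim',cv2.minAreaRect((q[:,:2]*1000).astype(np.float32)),np.percentile(q[:,2],[50,95]), 'floor',np.median(P[b&(P[...,2]<.012)][:,2]))
    # pan: fit circle to rim top; red marks
    r=((hsv[...,0]<6)|(hsv[...,0]>174))&(hsv[...,1]>110)&(P[...,0]>.38)&(P[...,0]<.72)&(P[...,1]>-.42)&(P[...,1]<-.08)&(P[...,2]>.015)
    nn,lab,st,ce=cv2.connectedComponentsWithStats(r.astype(np.uint8))
    for i in range(1,nn):
        if st[i,4]>3: q=P[lab==i]; print('red',ce[i].round(),st[i,4],q.mean(0).round(4))
    m=(P[...,2]>.036)&(P[...,2]<.052)&(np.hypot(P[...,0]-.54,P[...,1]+.227)<.125)&(hsv[...,1]<110)&(hsv[...,2]>100)
    q=P[m]; print('disc',cv2.minEnclosingCircle((q[:,:2]*1000).astype(np.float32)), np.median(q[:,2]))
E
```

```text
top
(606.2, 31.1, 109.0, 29.8, 13.8, 0.026, 70)
(463.3, 217.7, 108.9, 30.4, -14.4, 0.0255, 74)
(442.8, 122.5, 108.9, 30.3, -11.9, 0.0258, 76)
(445.7, 46.5, 109.9, 30.2, -7.6, 0.0256, 75)
tray rim ((503.4966735839844, 380.2807922363281), (148.86444091796875, 241.7336883544922), 85.2104263305664) [0.02220266 0.02662251] floor 0.00431680248691968
red [414. 197.] 8 [ 0.61   -0.1435  0.0395]
red [528. 248.] 38 [ 0.5056 -0.356   0.0502]
red [452. 289.] 9 [ 0.4284 -0.2084  0.0397]
disc ((540.19921875, -227.3324432373047), 124.71424865722656) 0.04658142815206201
scene
(497.3, 307.5, 242.7, 24.1, 179.5, 0.0236, 0)
(461.6, 215.8, 111.2, 30.1, -13.7, 0.0258, 67)
(440.7, 121.0, 109.5, 30.4, -12.5, 0.0259, 71)
(445.1, 44.7, 109.5, 30.6, -8.3, 0.026, 71)
(605.4, 29.3, 108.9, 30.0, 13.8, 0.0258, 90)
tray rim ((502.0700378417969, 379.02447509765625), (152.00277709960938, 249.14144897460938), 85.06869506835938) [0.02193704 0.02564892] floor 0.004139819726255156
red [200. 271.] 14 [ 0.4343 -0.211   0.0449]
red [267. 331.] 13 [ 0.5988 -0.1554  0.0474]
red [276. 335.] 21 [ 0.6083 -0.1442  0.0377]
red [133. 339.] 54 [ 0.5048 -0.3567  0.049 ]
red [166. 362.] 12 [ 0.569  -0.3205  0.0476]
red [160. 370.] 15 [ 0.574  -0.334   0.0397]
disc ((539.9429931640625, -227.4576873779297), 124.58306121826172) 0.04639928834846052
```

Four silver handles lie on the mat, at top-view pixels (230,273), (280,284), (318,282) and (326,203). The orange (204,391) and pink (441,357) look-alikes lie off the mat, so I leave them alone. I start with the handle next to the tray, H1 at (0.4625, 0.217), yaw -14°.

>>> servo_tool:
  series:
    - [0.6,0.021,-0.0304,0,0]
    - [0.6,0.021,-0.0304,0,0]
    - [0.6,0.021,-0.0304,0,0]
    - [0.6,0.021,-0.0304,0,0]
    - [0.6,0.021,-0.0304,0,0]
    - [0.6,0.021,-0.0304,0,0]
    - [0.6,0.021,-0.0304,0,0]
    - [0.6,0.021,-0.0304,0,0]
    - [0.6,0.021,-0.0304,0,0]
    - [0.6,0.021,-0.0304,0,0]

```text
time_s: 2.03
position: [0.2986, -0.2718, 0.2148]
orientation: [180.0, -0.0, 16.2]
contact_force: [1.1, 0.3, 0.8]
gripper_width: 0.598
gripper_force: 0.0
```

>>> servo_tool:
  series:
    - [0.6,0.021,-0.0304,0,0]
    - [0.6,0.021,-0.0304,0,0]
    - [0.6,0.021,-0.0304,0,0]
    - [0.6,0.021,-0.0304,0,0]
    - [0.6,0.021,-0.0304,0,0]
    - [0.6,0.021,-0.0304,0,0]
    - [0.6,0.021,-0.0304,0,0]
    - [0.6,0.021,-0.0304,0,0]
    - [0.6,0.021,-0.0304,0,0]
    - [0.6,0.021,-0.0304,0,0]

```text
time_s: 2.87
position: [0.4151, 0.0793, 0.2151]
orientation: [180.0, -0.1, 16.3]
contact_force: [1.1, 0.2, -0.5]
gripper_width: 0.601
gripper_force: 0.0
```

>>> servo_tool:
  series:
    - [0.6,0.021,-0.0304,0,0]
    - [0.6,0.021,-0.0304,0,0]
    - [0.6,0.021,-0.0304,0,0]
    - [0.6,0.021,-0.0304,0,0]
    - [0.6,0,0,0.02,-1]
    - [0.6,0,0,0.02,-1]
    - [0.6,0,0,0.02,-1]
    - [0.6,0,0,0.02,-1]
    - [0.6,0,0,0.02,-1]
    - [0.6,0,0,0.0,-1]

```text
time_s: 3.7
position: [0.4585, 0.2166, 0.1099]
orientation: [-179.8, 0.4, 52.6]
contact_force: [-0.2, 0.2, -0.8]
gripper_width: 0.597
gripper_force: 0.0
```

>>> servo_tool:
  series:
    - [0.6,0,0,0,-1]
    - [0.6,0,0,0,-1]
    - [0.6,0,0,0,-1]
    - [0.6,0,0,0,-1]
    - [0.6,0,0,0,-1]
    - [0.6,0,0,0,-1]
    - [0.6,0,0,0,-1]
    - [0.6,0,0,0,-1]
    - [0.6,0,0,0,-1]
    - [0.6,0,0,0,-1]

```text
time_s: 4.53
position: [0.4616, 0.2176, 0.1148]
orientation: [180.0, -0.0, 112.6]
contact_force: [-0.6, 0.7, -1.2]
gripper_width: 0.601
gripper_force: 0.0
```

>>> servo_tool:
  series:
    - [0.6,0,0,0,-1]
    - [0.6,0,0,0,-1]
    - [0.6,0,0,0,-1]
    - [0.6,0,0,0,-1]
    - [0.6,0,0,0,-1]
    - [0.6,0,0,0,-1]
    - [0.6,0,0,0,-1]
    - [0.6,0,0,0,-1]
    - [0.6,0,0,0,-1]
    - [0.6,0,0,0,0]

```text
time_s: 5.37
position: [0.4616, 0.2176, 0.1148]
orientation: [180.0, 0.0, 166.4]
contact_force: [0.3, -0.2, 0.4]
gripper_width: 0.6
gripper_force: 0.0
```

```bash
cat >> h.py <<'E'
def go(x,y,z,psi):
    s=get_state(); p=s['position']; a=s['orientation'][2]
    d=np.array([x,y,z])-p; r=np.radians(psi); r0=np.radians(a)
    f=lambda r:(d@[np.cos(r),np.sin(r),0], d@[np.sin(r),-np.cos(r),0], -d[2])
    print('at',np.round(p,4),round(a,1),'turn units',round((((a-psi)+180)%360-180)/6,2),'after-turn shift',np.round(f(r),4),'before-turn',np.round(f(r0),4))
def moment(n=8):
    F=[];t=[]
    for i in range(n):
        capture('wrist'); s=get_state(); t.append(s['torque']);F.append(s['contact_force'])
    s=get_state(); r=np.radians(s['orientation'][2]); t=np.array(t);F=np.array(F)
    print('t',round(s['time_s'],1),'pos',s['position'].round(4),'F',F.mean(0).round(2),'tx,ty tool',((t.mean(0)@[np.cos(r),np.sin(r),0]).round(4),(t.mean(0)@[np.sin(r),-np.cos(r),0]).round(4)),'sd',t.std(0).round(4),'grip',round(s['gripper_force'],1),round(s['gripper_width'],3), np.round(s['orientation'],1))
E
python3 - <<'E'
from h import *
moment(5)
c=cam('wrist'); save(c,'w1.png'); P=cloud(c)
[print(o) for o in handles(P,c['frame'])]
go(.4625,.2168,.004,166.3)
E
```

```text
t 5.6 pos [0.4615 0.2175 0.1147] F [-0.04 -0.55  0.03] tx,ty tool (np.float64(-0.1002), np.float64(-0.1315)) sd [0.0112 0.0331 0.0346] grip 0.0 0.601 [180.    0.  166.2]
(455.6, 312.1, 164.0, 5.6, 175.4, 0.0242, 0)
(413.7, 229.8, 23.3, 10.6, 75.5, 0.0235, 0)
(392.8, 133.6, 23.8, 10.1, 76.0, 0.0233, 0)
(466.8, 216.3, 97.0, 30.7, -13.6, 0.0262, 453)
(446.2, 121.4, 97.2, 30.8, -13.1, 0.0262, 324)
(395.3, 53.2, 24.3, 9.9, 80.5, 0.0233, 1)
(444.8, 46.5, 88.2, 31.6, -8.3, 0.0262, 8)
at [0.4615 0.2176 0.1147] 166.2 turn units -0.02 after-turn shift [-0.0011 -0.0005  0.1107] before-turn [-0.0011 -0.0005  0.1107]
```

>>> servo_tool:
  series:
    - [0.6,-0.0005,0,0.035,0]
    - [0.6,-0.0005,0,0.035,0]
    - [0.6,0,0,0.03,0]
    - [0.6,0,0,0.0105,0]
    - [0,0,0,0,0]
    - [0,0,0,0,0]
    - [0,0,0,0,0]
    - [0,0,0,0,0]
    - [0,0,0,0,0]
    - [0,0,0,0,0]

```text
time_s: 6.5
position: [0.4628, 0.2174, 0.0046]
orientation: [180.0, 0.0, 166.3]
contact_force: [-0.4, -0.4, 0.8]
gripper_width: 0.312
gripper_force: 30.0
```

>>> servo_tool:
  series:
    - [0,0,0,-0.02,0]
    - [0,0,0,-0.02,0]
    - [0,0,0,-0.02,0]
    - [0,0,0,-0.01,1]
    - [0,0,0,0,1]
    - [0,0,0,0,1]
    - [0,0,0,0,1]
    - [0,0,0,0,1]
    - [0,0,0,0,1]
    - [0,0,0,0,1]

```text
time_s: 7.33
position: [0.4617, 0.217, 0.0734]
orientation: [-179.9, -0.0, 124.0]
contact_force: [-0.3, -0.5, -3.0]
gripper_width: 0.317
gripper_force: 30.0
```

>>> servo_tool:
  series:
    - [0,0,0,0,1]
    - [0,0,0,0,1]
    - [0,0,0,0,1]
    - [0,0,0,0,1]
    - [0,0,0,0,1]
    - [0,0,0,0,1]
    - [0,0,0,0,0.5]
    - [0,0,0,0,0]
    - [0,0,0,0,0]
    - [0,0,0,0,0]

```text
time_s: 8.17
position: [0.4621, 0.2172, 0.0738]
orientation: [-180.0, 0.0, 85.3]
contact_force: [0.8, 0.2, -2.6]
gripper_width: 0.315
gripper_force: 30.0
```

Run:
```python
from h import *
moment(3); go(.545,.266,.075,85)
```

```text
t 8.3 pos [0.4623 0.2173 0.074 ] F [ 0.26  0.18 -2.83] tx,ty tool (np.float64(-0.11), np.float64(-0.0599)) sd [0.0413 0.0353 0.0351] grip 30.0 0.316 [-180.     0.    85.3]
at [0.4623 0.2173 0.074 ] 85.3 turn units 0.05 after-turn shift [ 0.0558  0.0781 -0.001 ] before-turn [ 0.0553  0.0784 -0.001 ]
```

>>> servo_tool:
  series:
    - [0,0.0186,0.026,0,0]
    - [0,0.0186,0.026,0,0]
    - [0,0.0186,0.026,0,0]
    - [0,0,0,0,0]
    - [0,0,0,0,0]
    - [0,0,0,0,0]

```text
time_s: 8.82
position: [0.5442, 0.2662, 0.0735]
orientation: [-179.9, 0.0, 85.3]
contact_force: [-0.4, -0.6, -2.7]
gripper_width: 0.315
gripper_force: 30.0
```

Run:
```python
from h import *
moment(10)
c=cam('scene');P=cloud(c);save(c,'s1.png')
m=(np.hypot(P[...,0]-.545,P[...,1]-.266)<.065)&(P[...,2]>.06)&(P[...,2]<.1)
q=P[m];t=(q[:,:2]-[.545,.266])@[np.cos(np.radians(85)),np.sin(np.radians(85))]
for a in np.arange(-.06,.06,.01):
    k=(t>=a)&(t<a+.01)
    if k.sum()>3: print(round(a,3),k.sum(),np.percentile(q[k,2],[10,50,90]).round(4))
```

```text
t 9.3 pos [0.5447 0.2664 0.0744] F [ 0.13  0.09 -2.97] tx,ty tool (np.float64(-0.1096), np.float64(-0.0516)) sd [0.0257 0.0335 0.0304] grip 30.0 0.312 [180.   -0.   85.3]
-0.06 86 [0.0797 0.0895 0.0948]
-0.05 76 [0.0822 0.0926 0.0961]
-0.04 111 [0.0811 0.095  0.0979]
-0.03 86 [0.0837 0.0954 0.0983]
-0.02 113 [0.0846 0.0948 0.0977]
-0.01 78 [0.0812 0.0946 0.0969]
0.0 26 [0.0798 0.0901 0.0981]
```

>>> servo_tool:
  series:
    - [0,0,0,0.025,0]
    - [0,0,0,0.02,0]
    - [0,0,0,0.003,0]
    - [0,0,0,0.003,0]
    - [0,0,0,0.003,0]
    - [0,0,0,0.003,0]
    - [0,0,0,0,0]
    - [0,0,0,0,0]
    - [0,0,0,0,0]

```text
time_s: 10.12
position: [0.545, 0.2665, 0.0174]
orientation: [180.0, -0.0, 85.3]
contact_force: [0.5, -1.9, -0.9]
gripper_width: 0.312
gripper_force: 30.0
```

```bash
cat >> h.py <<'E'
def tilt(n=None):
    s=get_state();x,y,z=s['position'];r=np.radians(s['orientation'][2])
    c=cam('scene');P=cloud(c)
    if n: save(c,n)
    d=(P[...,:2]-[x,y]); t=d@[np.cos(r),np.sin(r)];w=d@[np.sin(r),-np.cos(r)]
    m=(abs(t)<.06)&(abs(w)<.013)&(P[...,2]>z-.02)&(P[...,2]<z+.05)
    for a in np.arange(-.06,.06,.01):
        k=m&(t>=a)&(t<a+.01)
        if k.sum()>3: print(round(a+.005,3),k.sum(),np.percentile(P[k][:,2],[50,90]).round(4),end='; ')
    print()
E
python3 - <<'E'
from h import *
tilt('s2.png'); moment(2)
E
```

```text
-0.055 113 [0.0091 0.0254]; -0.045 92 [0.0249 0.0287]; -0.035 90 [0.0304 0.0334]; -0.025 87 [0.0329 0.0359]; -0.015 86 [0.0353 0.0381]; -0.005 60 [0.0383 0.041 ]; 0.005 7 [0.0032 0.0039]; 0.015 9 [0.0024 0.0042]; 0.025 16 [0.0004 0.0023]; 
t 10.3 pos [0.5451 0.2665 0.0174] F [ 0.24 -0.91 -0.99] tx,ty tool (np.float64(-0.173), np.float64(-0.0668)) sd [0.0317 0.0018 0.0195] grip 30.0 0.315 [180.   -0.   85.3]
```

View pics/s2.png

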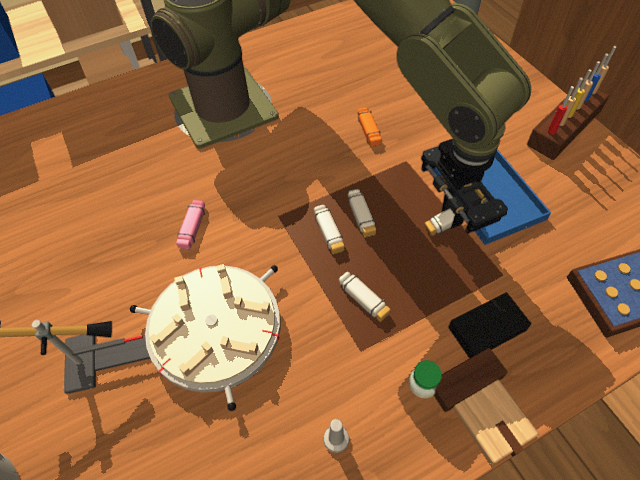

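The picture shows the handle at (445,222) with its ferrule end down at about 17°, and its other end on the tray wall. Now I lift it and compare moments.

>>> servo_tool:
  series:
    - [0,0,0,-0.02,0]
    - [0,0,0,-0.02,0]
    - [0,0,0,-0.017,0]
    - [0,0,0,0,0]
    - [0,0,0,0,0]
    - [0,0,0,0,0]

```text
time_s: 10.77
position: [0.5439, 0.2663, 0.0728]
orientation: [-179.9, 0.0, 85.3]
contact_force: [0.7, -0.7, -2.3]
gripper_width: 0.312
gripper_force: 30.0
```

Run:
```python
from h import *
moment(10);tilt();go(.545,.2,.03,85)
```

```text
t 11.3 pos [0.5448 0.2664 0.074 ] F [-0.06  0.13 -2.87] tx,ty tool (np.float64(-0.0954), np.float64(0.0196)) sd [0.0332 0.0255 0.0277] grip 30.0 0.312 [-180.     0.    85.3]
-0.055 65 [0.0786 0.0825]; -0.045 86 [0.082  0.0852]; -0.035 84 [0.0874 0.09  ]; -0.025 82 [0.0896 0.0924]; -0.015 74 [0.0923 0.0944]; -0.005 43 [0.0949 0.0968]; 
at [0.5448 0.2664 0.0741] 85.3 turn units 0.04 after-turn shift [-0.0662  0.0059  0.0441] before-turn [-0.0662  0.0056  0.0441]
```

Moment changed by 0.071 N m, so H1 is a rattler and goes in the tray.

>>> servo_tool:
  series:
    - [0,0.0367,0.0063,0,0]
    - [0,0.0367,0.0063,0,0]
    - [0,0.0367,0.0063,0,0]
    - [0,0,0,0.03,0]
    - [0,0,0,0.015,0]
    - [0,0,0,0.008,0]
    - [0,0,0,0.008,0]
    - [0,0,0,0.006,0]
    - [0,0,0,0,0]
    - [0,0,0,0,0]

```text
time_s: 12.15
position: [0.5734, 0.3741, 0.0079]
orientation: [179.9, -0.0, 85.2]
contact_force: [-0.7, 0.3, -0.5]
gripper_width: 0.315
gripper_force: 30.0
```

>>> servo_tool:
  series:
    - [0.6,0,0,0,0]
    - [0.6,0,0,0,0]
    - [0.6,0,0,0,0]
    - [0.6,0,0,0,0]
    - [0.6,0,0,-0.02,0]
    - [0.6,0,0,-0.03,0]
    - [0.6,0,0,-0.03,0]
    - [0.6,0,0,-0.03,0]
    - [0.6,0,0,0,0]
    - [0.6,0,0,0,0]

```text
time_s: 12.98
position: [0.5745, 0.3755, 0.1207]
orientation: [179.7, -0.2, 85.3]
contact_force: [-0.4, -0.6, -1.1]
gripper_width: 0.603
gripper_force: 0.0
```

Run:
```python
from h import *
for n in('scene','top'):
    c=cam(n);P=cloud(c);[print(n,o) for o in handles(P,c['frame'],box=(.33,.7,-.06,.46))]
go(.4418,.1218,.06,167.8)
```

```text
scene (501.0, 379.5, 247.9, 152.8, 175.4, 0.0234, 0)
scene (440.8, 121.3, 111.2, 30.0, -12.2, 0.026, 67)
scene (573.8, 372.1, 109.6, 30.9, -95.3, 0.0269, 68)
scene (445.6, 44.3, 110.9, 30.9, -7.7, 0.0259, 78)
scene (605.0, 29.8, 109.5, 30.1, 13.9, 0.0258, 90)
top (606.2, 31.2, 109.4, 30.3, 14.4, 0.0258, 69)
top (517.5, 320.5, 269.9, 104.4, 18.5, 0.0242, 0)
top (573.3, 364.9, 89.4, 30.9, -94.8, 0.0276, 70)
top (442.5, 122.3, 109.2, 30.3, -13.0, 0.0257, 75)
top (445.7, 46.5, 109.5, 30.0, -7.4, 0.0257, 78)
at [0.5722 0.3742 0.1163] 85.3 turn units -13.76 after-turn shift [ 0.0741 -0.2743  0.0563] before-turn [-0.2624 -0.1091  0.0563]
```

>>> servo_tool:
  series:
    - [0.6,-0.0328,-0.0136,0,0]
    - [0.6,-0.0328,-0.0136,0,0]
    - [0.6,-0.0328,-0.0136,0,0]
    - [0.6,-0.0328,-0.0136,0,0]
    - [0.6,-0.0328,-0.0136,0,0]
    - [0.6,-0.0328,-0.0136,0,0]
    - [0.6,-0.0328,-0.0136,0,0]
    - [0.6,-0.0328,-0.0139,0,0]
    - [0.6,0,0,0,-1]
    - [0.6,0,0,0,-1]

```text
time_s: 13.92
position: [0.44, 0.1204, 0.1147]
orientation: [-179.8, 0.0, 97.4]
contact_force: [0.5, 0.3, -0.4]
gripper_width: 0.601
gripper_force: 0.0
```

>>> servo_tool:
  series:
    - [0.6,0,0,0,-1]
    - [0.6,0,0,0,-1]
    - [0.6,0,0,0,-1]
    - [0.6,0,0,0,-1]
    - [0.6,0,0,0,-1]
    - [0.6,0,0,0,-1]
    - [0.6,0,0,0,-1]
    - [0.6,0,0,0,-1]
    - [0.6,0,0,0,-1]
    - [0.6,0,0,0,-1]

```text
time_s: 14.75
position: [0.4408, 0.1219, 0.1148]
orientation: [-179.9, -0.2, 157.6]
contact_force: [-0.6, -0.8, -0.1]
gripper_width: 0.602
gripper_force: 0.0
```

>>> servo_tool:
  series:
    - [0.6,0,0,0.02,-1]
    - [0.6,0,0,0.03,-0.7]
    - [0.6,0,0,0,0]
    - [0.6,0,0,0,0]

```text
time_s: 15.08
position: [0.4395, 0.1217, 0.0641]
orientation: [-179.8, -0.4, 167.3]
contact_force: [0.2, 0.2, 0.5]
gripper_width: 0.598
gripper_force: 0.0
```

Run:
```python
from h import *
go(.4418,.1218,.004,167.5)
```

```text
at [0.4395 0.1217 0.0641] 167.3 turn units -0.03 after-turn shift [-0.0023  0.0006  0.0601] before-turn [-0.0023  0.0006  0.0601]
```

>>> servo_tool:
  series:
    - [0.6,-0.001,0,0.03,0]
    - [0.6,0,0,0.02,0]
    - [0.6,0,0,0.01,0]
    - [0,0,0,0,0]
    - [0,0,0,0,0]
    - [0,0,0,0,0]
    - [0,0,0,0,0]
    - [0,0,0,0,0]
    - [0,0,0,0,0]
    - [0,0,0,0,0]

```text
time_s: 15.92
position: [0.4446, 0.1221, 0.0087]
orientation: [180.0, 0.1, 167.5]
contact_force: [-1.1, -1.0, 5.1]
gripper_width: 0.313
gripper_force: 30.0
```

>>> servo_tool:
  series:
    - [0,0,0,-0.02,0]
    - [0,0,0,-0.02,0]
    - [0,0,0,-0.02,0]
    - [0,0,0,-0.01,1]
    - [0,0,0,0,1]
    - [0,0,0,0,1]
    - [0,0,0,0,1]
    - [0,0,0,0,1]
    - [0,0,0,0,1]
    - [0,0,0,0,1]

```text
time_s: 16.75
position: [0.4425, 0.1218, 0.0763]
orientation: [-179.9, -0.0, 125.2]
contact_force: [-0.7, 0.5, -2.7]
gripper_width: 0.313
gripper_force: 30.0
```

>>> servo_tool:
  series:
    - [0,0,0,0,1]
    - [0,0,0,0,1]
    - [0,0,0,0,1]
    - [0,0,0,0,1]
    - [0,0,0,0,1]
    - [0,0,0,0,1]
    - [0,0,0,0,0.7]
    - [0,0,0,0,0]
    - [0,0,0,0,0]

```text
time_s: 17.5
position: [0.4427, 0.1218, 0.0765]
orientation: [-179.9, 0.0, 85.4]
contact_force: [-0.0, -0.4, -2.6]
gripper_width: 0.312
gripper_force: 30.0
```

Run:
```python
from h import *
go(.545,.2665,.0742,85.2)
```

```text
at [0.4427 0.1218 0.0765] 85.4 turn units 0.03 after-turn shift [0.1527 0.0899 0.0023] before-turn [0.1525 0.0903 0.0023]
```

>>> servo_tool:
  series:
    - [0,0.0305,0.018,0.0005,0]
    - [0,0.0305,0.018,0.0005,0]
    - [0,0.0305,0.018,0.0005,0]
    - [0,0.0305,0.018,0.0004,0]
    - [0,0.0305,0.018,0.0004,0]
    - [0,0,0,0,0]
    - [0,0,0,0,0]
    - [0,0,0,0,0]

```text
time_s: 18.17
position: [0.5448, 0.266, 0.0739]
orientation: [-179.9, 0.1, 85.3]
contact_force: [-1.0, -0.5, -2.9]
gripper_width: 0.313
gripper_force: 30.0
```

Run:
```python
from h import *
moment(10);tilt()
```

```text
t 18.7 pos [0.5456 0.2662 0.0751] F [ 0.11  0.24 -2.39] tx,ty tool (np.float64(-0.0955), np.float64(-0.0559)) sd [0.0324 0.0321 0.0297] grip 30.0 0.316 [180.   -0.   85.2]
-0.055 62 [0.0841 0.0896]; -0.045 76 [0.0904 0.0921]; -0.035 92 [0.0919 0.094 ]; -0.025 70 [0.0924 0.0944]; -0.015 63 [0.0928 0.0948]; -0.005 39 [0.0922 0.0934]; 0.005 9 [0.0918 0.0933];
```

>>> servo_tool:
  series:
    - [0,0,0,0.025,0]
    - [0,0,0,0.02,0]
    - [0,0,0,0.003,0]
    - [0,0,0,0.003,0]
    - [0,0,0,0.003,0]
    - [0,0,0,0.003,0]
    - [0,0,0,0,0]
    - [0,0,0,0,0]
    - [0,0,0,0,0]

```text
time_s: 19.47
position: [0.5458, 0.266, 0.0198]
orientation: [-180.0, 0.1, 85.3]
contact_force: [-3.5, -3.5, 3.8]
gripper_width: 0.317
gripper_force: 30.0
```

>>> servo_tool:
  series:
    - [0,0,0,-0.02,0]
    - [0,0,0,-0.02,0]
    - [0,0,0,-0.017,0]
    - [0,0,0,0,0]
    - [0,0,0,0,0]
    - [0,0,0,0,0]

```text
time_s: 19.97
position: [0.545, 0.2663, 0.0741]
orientation: [-179.9, 0.0, 85.3]
contact_force: [-0.0, 0.1, -2.9]
gripper_width: 0.313
gripper_force: 30.0
```

Run:
```python
from h import *
moment(10);tilt()
```

```text
t 20.5 pos [0.5456 0.2664 0.0746] F [ 0.05  0.04 -2.51] tx,ty tool (np.float64(-0.0993), np.float64(-0.0588)) sd [0.0133 0.0236 0.0287] grip 30.0 0.312 [-180.     0.    85.3]
-0.055 38 [0.0776 0.0806]; -0.045 94 [0.08   0.0829]; -0.035 90 [0.0849 0.0876]; -0.025 81 [0.0883 0.0902]; -0.015 74 [0.0907 0.0931]; -0.005 50 [0.0929 0.0957];
```

H2 shows no change (-0.056 to -0.059) at about 15° tilt, so it is sound. I level it on the mat and pin down the cradle pose from the saddles.

>>> servo_tool:
  series:
    - [0,-0.033,0,0,0]
    - [0,-0.033,0,0,0]
    - [0,0,0,0.03,0]
    - [0,0,0,0.02,0]
    - [0,0,0,0.006,0]
    - [0,0,0,0.006,0]
    - [0,0,0,0.006,0]
    - [0,0,0,0,0]
    - [0,0,0,0,0]
    - [0,0,0,0,0]

```text
time_s: 21.35
position: [0.5412, 0.2012, 0.0079]
orientation: [179.9, -0.0, 85.3]
contact_force: [0.4, 1.0, -1.3]
gripper_width: 0.313
gripper_force: 30.0
```

>>> servo_tool:
  series:
    - [0,0,0,-0.03,0]
    - [0,0,0,-0.03,0]
    - [0,0,0,-0.03,0]
    - [0,0,0,0,0]
    - [0,0,0,0,0]

```text
time_s: 21.77
position: [0.542, 0.2011, 0.0994]
orientation: [179.7, -0.1, 85.3]
contact_force: [-0.4, -0.5, -2.9]
gripper_width: 0.314
gripper_force: 30.0
```

```bash
cat >> h.py <<'E'
def model(h,th,k0=(0,1,2)):
    out=[]
    for k in k0:
        a=th+k*2*np.pi/3
        for s in(-1,1):
            out.append([h[0]+62e-3*np.cos(a)-s*.037*np.sin(a),h[1]+62e-3*np.sin(a)+s*.037*np.cos(a)])
    return np.array(out)
def table(Ps,th0,h0=(.538,-.229),use=(0,1,2)):
    from scipy.optimize import least_squares
    Q=[]
    for P in Ps:
        m=(P[...,2]>.053)&(P[...,2]<.067)&(np.hypot(P[...,0]-h0[0],P[...,1]-h0[1])<.105)
        n,lab,st,_=cv2.connectedComponentsWithStats(m.astype(np.uint8))
        for i in range(1,n):
            if st[i,4]>15:
                q=P[lab==i]; r=cv2.minAreaRect((q[:,:2]*1000).astype(np.float32)); Q.append(np.array(r[0])/1000)
    Q=np.array(Q)
    f=lambda p:np.array([np.min(np.linalg.norm(model(p[:2],p[2],use)-q,axis=1)) for q in Q])
    s=least_squares(f,[*h0,th0],loss='soft_l1',f_scale=.003)
    th=np.degrees(s.x[2]); print('hub',s.x[:2].round(4),'theta',th.round(2),'res mm',(f(s.x)*1000).round(1))
    return s.x
E
python3 - <<'E'
from h import *
tilt();moment(1)
a=[np.load(n+'0.npz')['P'] for n in('top','scene')]
for P in ([a[0]],[a[1]],a): x=table(P,np.radians(169.4))
h,th=x[:2],x[2]
print(h+.062*np.array([np.cos(th),np.sin(th)]))
go(*(h+.062*np.array([np.cos(th),np.sin(th)])),.1,np.degrees(th)-90)
E
```

```text
-0.055 75 [0.1109 0.1153]; -0.045 88 [0.1147 0.1175]; -0.035 90 [0.1177 0.1197]; -0.025 80 [0.1182 0.1203]; -0.015 78 [0.1193 0.1211]; -0.005 44 [0.12   0.1218]; 
t 21.9 pos [0.5391 0.2003 0.0953] F [-0.62 -0.31 -3.07] tx,ty tool (np.float64(-0.0946), np.float64(-0.0598)) sd [0. 0. 0.] grip 30.0 0.314 [-1.799e+02  1.000e-01  8.530e+01]
hub [ 0.538  -0.2274] theta 169.84 res mm [0.4 0.4 0.2 0.1 0.2 0. ]
hub [ 0.5362 -0.2293] theta 169.94 res mm [0.3 0.2 0.3 0.6 0.5 0.1]
hub [ 0.5371 -0.2284] theta 169.88 res mm [1.7 0.9 1.2 1.2 1.5 1.3 1.3 1.5 1.1 0.9 1.7 1.3]
[ 0.47603637 -0.21745864]
at [0.5391 0.2003 0.0953] 85.3 turn units 0.9 after-turn shift [-0.4224  0.0113 -0.0047] before-turn [-0.4216 -0.0284 -0.0047]
```

>>> servo_tool:
  series:
    - [0,-0.0352,-0.0024,0,0]
    - [0,-0.0352,-0.0024,0,0]
    - [0,-0.0352,-0.0024,0,0]
    - [0,-0.0352,-0.0024,0,0]
    - [0,-0.0352,-0.0024,0,0]
    - [0,-0.0352,-0.0024,0,0]
    - [0,-0.0352,-0.0024,0,0]
    - [0,-0.0352,-0.0024,0,0]
    - [0,-0.0352,-0.0024,0,0]
    - [0,-0.0352,-0.0024,0,0]

```text
time_s: 22.7
position: [0.4849, -0.1491, 0.0941]
orientation: [-179.8, -0.1, 85.3]
contact_force: [0.8, -0.9, -2.7]
gripper_width: 0.315
gripper_force: 30.0
```

>>> servo_tool:
  series:
    - [0,-0.0348,-0.0022,0,0]
    - [0,-0.0348,-0.0022,0,0]
    - [0,0,0,0,0.9]
    - [0,0,0,0,0]
    - [0,0,0,0,0]
    - [0,0,0,0,0]

```text
time_s: 23.2
position: [0.4762, -0.2159, 0.0952]
orientation: [-179.8, -0.1, 80.0]
contact_force: [-0.4, 0.7, -3.2]
gripper_width: 0.312
gripper_force: 30.0
```

Run:
```python
from h import *
moment(1);go(.476,-.2175,.062,79.9)
for n in('scene','top'):
    c=cam(n);P=cloud(c);[print(n,o) for o in handles(P,c['frame'],zlo=.09,zhi=.125,box=(.4,.7,-.35,-.1))]
    save(c,n+'3.png')
```

```text
t 23.2 pos [ 0.4765 -0.2158  0.0956] F [ 0.2  -0.63 -2.87] tx,ty tool (np.float64(-0.1689), np.float64(0.0003)) sd [0. 0. 0.] grip 30.0 0.314 [-1.799e+02 -1.000e-01  8.000e+01]
at [ 0.4765 -0.2158  0.0956] 80.0 turn units 0.02 after-turn shift [-0.0017 -0.0002  0.0336] before-turn [-0.0017 -0.0002  0.0336]
scene (483.9, -175.8, 30.5, 30.0, 169.4, 0.1158, 7)
top (483.4, -182.7, 47.9, 31.5, 87.5, 0.1173, 0)
```

>>> servo_tool:
  series:
    - [0,-0.0015,0,0.015,0]
    - [0,0,0,0.01,0]
    - [0,0,0,0.004,0]
    - [0,0,0,0.003,0]
    - [0,0,0,0.002,0]
    - [0,0,0,0,0]
    - [0,0,0,0,0]
    - [0,0,0,0,0]

```text
time_s: 24.02
position: [0.4772, -0.2188, 0.0634]
orientation: [179.9, 0.0, 79.9]
contact_force: [-0.8, 0.2, -3.1]
gripper_width: 0.312
gripper_force: 30.0
```

Run:
```python
from h import *
moment(3);tilt('s4.png')
c=cam('top');save(c,'t4.png');P=cloud(c);[print(o) for o in handles(P,c['frame'],zlo=.07,zhi=.09,box=(.4,.6,-.35,-.1))]
```

```text
t 24.2 pos [ 0.477  -0.2188  0.0633] F [ 0.16  0.05 -2.65] tx,ty tool (np.float64(-0.0675), np.float64(-0.0489)) sd [0.0084 0.0212 0.0285] grip 30.0 0.312 [180.    0.   79.9]
-0.055 12 [0.0798 0.0814]; 0.025 32 [0.0839 0.087 ]; 0.035 96 [0.0855 0.0874]; 0.045 130 [0.0796 0.0853]; 0.055 112 [0.0488 0.0843]; 
(485.8, -182.4, 41.0, 33.7, 72.5, 0.0842, 0)
```

View pics/s4.png

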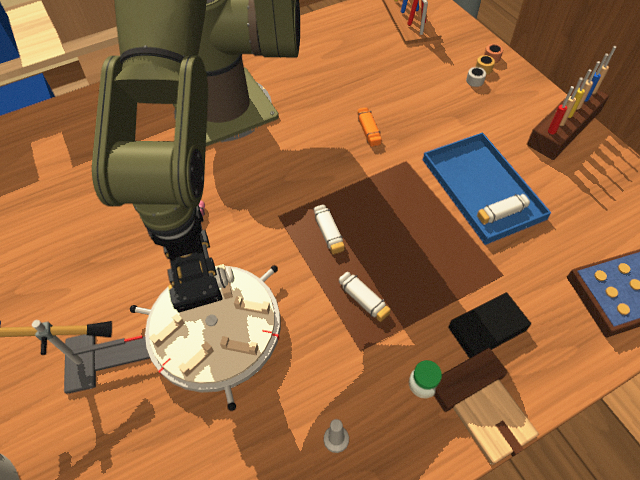

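The picture shows the handle hanging over the first cradle (about (205,285)) with H1 in the tray at (503,208). I lower it the last few millimetres and release.

>>> servo_tool:
  series:
    - [0,0.001,0,0.002,0]
    - [0,0,0,0.002,0]
    - [0,0,0,0.001,0]
    - [0,0,0,0,0]
    - [0.42,0,0,0,0]
    - [0.42,0,0,0,0]
    - [0.42,0,0,0,0]
    - [0.42,0,0,0,0]

```text
time_s: 24.93
position: [0.4768, -0.2175, 0.0576]
orientation: [-180.0, -0.0, 79.9]
contact_force: [0.1, 0.2, -0.0]
gripper_width: 0.418
gripper_force: 0.0
```

>>> servo_tool:
  series:
    - [0.42,0,0,-0.02,0]
    - [0.42,0,0,-0.03,0]
    - [0.42,0,0,-0.03,0]
    - [0.42,0.04,0,0,0]
    - [0.42,0.04,0,0,0]
    - [0.42,0.04,0,0,0]
    - [0.42,0.04,0,0,0]
    - [0.42,0,0,0,0]

```text
time_s: 25.6
position: [0.5054, -0.0547, 0.1377]
orientation: [-180.0, -0.1, 80.2]
contact_force: [-0.3, -0.5, 0.5]
gripper_width: 0.423
gripper_force: 0.0
```

Run:
```python
from h import *
Ps=[]
for n in('scene','top'):
    c=cam(n);P=cloud(c);Ps.append(P)
    [print(n,'cradle',o) for o in handles(P,c['frame'],zlo=.069,zhi=.09,box=(.4,.7,-.35,-.1))]
    [print(n,o) for o in handles(P,c['frame'])]
x=table(Ps,np.radians(169.9))
go(.4454,.0456,.065,172.2)
```

```text
scene cradle (477.6, -218.1, 110.6, 32.0, -101.3, 0.0796, 103)
scene (497.3, 307.0, 243.5, 24.4, 0.0, 0.0236, 0)
scene (445.1, 45.1, 110.2, 29.7, -8.4, 0.0263, 78)
scene (604.8, 29.3, 109.0, 30.0, 14.2, 0.0258, 87)
top cradle (475.6, -236.4, 69.5, 30.6, -100.4, 0.0798, 82)
top (606.4, 30.8, 109.1, 29.8, 13.4, 0.0258, 64)
top (498.2, 308.1, 243.7, 23.0, 179.9, 0.024, 0)
top (445.8, 46.6, 109.5, 30.2, -7.4, 0.0258, 75)
hub [ 0.5367 -0.2283] theta 170.51 res mm [24.7 25.2 32.2 22.9  1.3  1.1  1.4  1.3  1.8  1.7 25.6 18.5]
at [ 0.5051 -0.0589  0.1376] 80.1 turn units -15.36 after-turn shift [0.0733 0.0955 0.0726] before-turn [ 0.0926 -0.0768  0.0726]
```

>>> servo_tool:
  series:
    - [0.6,0.0309,-0.0256,0,0]
    - [0.6,0.0309,-0.0256,0,0]
    - [0.6,0.0309,-0.0256,0,0]
    - [0.6,0,0,0.01,-1]
    - [0.6,0,0,0.01,-1]
    - [0.6,0,0,0.01,-1]
    - [0.6,0,0,0.01,-1]
    - [0.6,0,0,0.01,-1]
    - [0.6,0,0,0.01,-1]
    - [0.6,0,0,0.01,-1]

```text
time_s: 26.53
position: [0.446, 0.043, 0.0673]
orientation: [-180.0, 0.0, 122.0]
contact_force: [0.0, 0.1, -0.1]
gripper_width: 0.604
gripper_force: 0.0
```

>>> servo_tool:
  series:
    - [0.6,0,0,0,-1]
    - [0.6,0,0,0,-1]
    - [0.6,0,0,0,-1]
    - [0.6,0,0,0,-1]
    - [0.6,0,0,0,-1]
    - [0.6,0,0,0,-1]
    - [0.6,0,0,0,-1]
    - [0.6,0,0,0,-1]
    - [0.6,0,0,0,-0.3]
    - [0.6,0,0,0,0]

```text
time_s: 27.37
position: [0.4459, 0.0431, 0.0677]
orientation: [-180.0, -0.0, 171.5]
contact_force: [0.1, -0.9, 0.7]
gripper_width: 0.6
gripper_force: 0.0
```

>>> servo_tool:
  series:
    - [0.6,0,0,0,0]
    - [0.6,0,0,0,0]

```text
time_s: 27.53
position: [0.4459, 0.0438, 0.0678]
orientation: [-180.0, -0.0, 171.5]
contact_force: [-0.2, 0.6, -0.5]
gripper_width: 0.6
gripper_force: 0.0
```

Run:
```python
from h import *
go(.4454,.0456,.004,172.1)
```

```text
at [0.4459 0.0438 0.0678] 171.5 turn units -0.09 after-turn shift [0.0007 0.0017 0.0638] before-turn [0.0007 0.0017 0.0638]
```

>>> servo_tool:
  series:
    - [0.6,0,0.0015,0.03,-0.1]
    - [0.6,0,0,0.02,0]
    - [0.6,0,0,0.0135,0]
    - [0.6,0,0,0,0]
    - [0,0,0,0,0]
    - [0,0,0,0,0]
    - [0,0,0,0,0]
    - [0,0,0,0,0]
    - [0,0,0,0,0]
    - [0,0,0,0,0]

```text
time_s: 28.37
position: [0.4462, 0.0461, 0.0046]
orientation: [-180.0, 0.0, 172.3]
contact_force: [-1.3, -0.7, 0.8]
gripper_width: 0.312
gripper_force: 30.0
```

>>> servo_tool:
  series:
    - [0,0,0,-0.02,0]
    - [0,0,0,-0.02,0]
    - [0,0,0,-0.02,0]
    - [0,0,0,-0.01,1]
    - [0,0,0,0,1]
    - [0,0,0,0,1]
    - [0,0,0,0,1]
    - [0,0,0,0,1]
    - [0,0,0,0,1]
    - [0,0,0,0,1]

```text
time_s: 29.2
position: [0.4452, 0.0462, 0.0736]
orientation: [-179.9, -0.1, 130.0]
contact_force: [-0.1, -0.8, -3.1]
gripper_width: 0.313
gripper_force: 30.0
```

>>> servo_tool:
  series:
    - [0,0,0,0,1]
    - [0,0,0,0,1]
    - [0,0,0,0,1]
    - [0,0,0,0,1]
    - [0,0,0,0,1]
    - [0,0,0,0,1]
    - [0,0,0,0,1]
    - [0,0,0,0,0.4]
    - [0,0,0,0,0]
    - [0,0,0,0,0]

```text
time_s: 30.03
position: [0.4454, 0.0462, 0.0737]
orientation: [-179.9, 0.0, 85.9]
contact_force: [-0.5, -0.8, -2.3]
gripper_width: 0.312
gripper_force: 30.0
```

Run:
```python
from h import *
moment(1);go(.545,.2665,.0742,85.2)
```

```text
t 30.1 pos [0.4456 0.0461 0.0739] F [-0.39  0.21 -2.54] tx,ty tool (np.float64(-0.1228), np.float64(-0.0152)) sd [0. 0. 0.] grip 30.0 0.313 [-180.     0.    85.9]
at [0.4456 0.0461 0.0739] 85.9 turn units 0.12 after-turn shift [ 0.2279  0.0806 -0.0003] before-turn [ 0.2269  0.0835 -0.0003]
```

>>> servo_tool:
  series:
    - [0,0.0324,0.0119,0,0]
    - [0,0.0324,0.0119,0,0]
    - [0,0.0324,0.0119,0,0]
    - [0,0.0324,0.0119,0,0]
    - [0,0.0324,0.0119,0,0]
    - [0,0.0324,0.0119,0,0]
    - [0,0.0324,0.0119,0,0]
    - [0,0,0,0,0.1]
    - [0,0,0,0,0]
    - [0,0,0,0,0]

```text
time_s: 30.92
position: [0.5448, 0.266, 0.0736]
orientation: [-179.9, 0.1, 85.3]
contact_force: [0.2, -0.2, -2.5]
gripper_width: 0.311
gripper_force: 30.0
```

>>> servo_tool:
  series:
    - [0,0,0,0,0]
    - [0,0,0,0,0]

```text
time_s: 31.08
position: [0.545, 0.2652, 0.0741]
orientation: [-180.0, 0.0, 85.2]
contact_force: [0.3, 0.1, -2.0]
gripper_width: 0.313
gripper_force: 30.0
```

Run:
```python
from h import *
moment(10);tilt()
```

```text
t 31.6 pos [0.5455 0.2663 0.0744] F [ 0.13  0.01 -2.62] tx,ty tool (np.float64(-0.0937), np.float64(-0.0643)) sd [0.0289 0.0356 0.0327] grip 30.0 0.316 [180.   -0.   85.3]
-0.055 82 [0.0891 0.0952]; -0.045 71 [0.0934 0.0957]; -0.035 97 [0.0954 0.0983]; -0.025 66 [0.0963 0.0977]; -0.015 70 [0.0961 0.0976]; -0.005 38 [0.0954 0.0967];
```

>>> servo_tool:
  series:
    - [0,0,0,0.025,0]
    - [0,0,0,0.02,0]
    - [0,0,0,0.003,0]
    - [0,0,0,0.003,0]
    - [0,0,0,0.003,0]
    - [0,0,0,0.003,0]
    - [0,0,0,0,0]
    - [0,0,0,0,0]
    - [0,0,0,0,0]

```text
time_s: 32.38
position: [0.5462, 0.2662, 0.0196]
orientation: [180.0, 0.0, 85.3]
contact_force: [-3.9, -3.6, 6.5]
gripper_width: 0.31
gripper_force: 30.0
```

>>> servo_tool:
  series:
    - [0,0,0,-0.02,0]
    - [0,0,0,-0.02,0]
    - [0,0,0,-0.017,0]
    - [0,0,0,0,0]
    - [0,0,0,0,0]
    - [0,0,0,0,0]
    - [0,0,0,0,0]

```text
time_s: 32.97
position: [0.5443, 0.266, 0.0726]
orientation: [-179.9, 0.1, 85.3]
contact_force: [-0.4, 0.4, -2.9]
gripper_width: 0.314
gripper_force: 30.0
```

Run:
```python
from h import *
moment(10);tilt()
```

```text
t 33.5 pos [0.5455 0.2663 0.0743] F [ 0.2   0.32 -2.52] tx,ty tool (np.float64(-0.0872), np.float64(-0.0442)) sd [0.0125 0.0221 0.0306] grip 30.0 0.315 [-180.     0.    85.3]
-0.055 73 [0.0832 0.0878]; -0.045 85 [0.0869 0.0897]; -0.035 83 [0.0914 0.094 ]; -0.025 72 [0.0931 0.0951]; -0.015 78 [0.0943 0.0965]; -0.005 43 [0.0955 0.0978];
```

Moment barely changed (+0.02), but the tilt was only about 9°. I press deeper to be sure.

>>> servo_tool:
  series:
    - [0,0,0,0.025,0]
    - [0,0,0,0.02,0]
    - [0,0,0,0.005,0]
    - [0,0,0,0.004,0]
    - [0,0,0,0.004,0]
    - [0,0,0,0.004,0]
    - [0,0,0,0,0]
    - [0,0,0,0,0]
    - [0,0,0,0,0]

```text
time_s: 34.27
position: [0.5466, 0.2664, 0.0147]
orientation: [179.9, -0.0, 85.3]
contact_force: [-4.2, -4.0, 6.9]
gripper_width: 0.314
gripper_force: 30.0
```

>>> servo_tool:
  series:
    - [0,0,0,-0.025,0]
    - [0,0,0,-0.02,0]
    - [0,0,0,-0.017,0]
    - [0,0,0,0,0]
    - [0,0,0,0,0]
    - [0,0,0,0,0]
    - [0,0,0,0,0]

```text
time_s: 34.85
position: [0.5444, 0.2659, 0.0725]
orientation: [-179.9, 0.1, 85.3]
contact_force: [-0.4, -0.1, -3.0]
gripper_width: 0.314
gripper_force: 30.0
```

Run:
```python
from h import *
moment(10);tilt()
```

```text
t 35.4 pos [0.5455 0.2664 0.0743] F [ 0.02  0.08 -2.67] tx,ty tool (np.float64(-0.1189), np.float64(-0.0449)) sd [0.0267 0.0285 0.0247] grip 30.0 0.312 [-180.    -0.    85.3]
-0.055 63 [0.0805 0.0834]; -0.045 90 [0.0835 0.0869]; -0.035 89 [0.0884 0.0909]; -0.025 77 [0.0909 0.094 ]; -0.015 74 [0.0939 0.0964]; -0.005 47 [0.0969 0.0981];
```

H3 still shows no shift at about 15°, so it is sound. I level it and take it to the second cradle.

>>> servo_tool:
  series:
    - [0,-0.033,0,0,0]
    - [0,-0.033,0,0,0]
    - [0,0,0,0.03,0]
    - [0,0,0,0.02,0]
    - [0,0,0,0.007,0]
    - [0,0,0,0.007,0]
    - [0,0,0,0.006,0]
    - [0,0,0,0,0]
    - [0,0,0,0,0]
    - [0,0,0,0,0]

```text
time_s: 36.23
position: [0.541, 0.201, 0.0052]
orientation: [179.9, -0.0, 85.3]
contact_force: [0.6, 0.6, -0.9]
gripper_width: 0.314
gripper_force: 30.0
```

>>> servo_tool:
  series:
    - [0,0,0,-0.03,0]
    - [0,0,0,-0.03,0]
    - [0,0,0,-0.03,0]
    - [0,0,0,0,-1]
    - [0,0,0,0,-1]
    - [0,0,0,0,-1]
    - [0,0,0,0,-1]
    - [0,0,0,0,-1]
    - [0,0,0,0,-1]
    - [0,0,0,0,-1]

```text
time_s: 37.07
position: [0.5401, 0.2005, 0.0945]
orientation: [180.0, 0.0, 127.6]
contact_force: [0.4, -0.4, -3.6]
gripper_width: 0.312
gripper_force: 30.0
```

>>> servo_tool:
  series:
    - [0,0,0,0,-1]
    - [0,0,0,0,-1]
    - [0,0,0,0,-0.1]
    - [0,0,0,0,0]
    - [0,0,0,0,0]

```text
time_s: 37.48
position: [0.5401, 0.2005, 0.0944]
orientation: [180.0, 0.0, 139.7]
contact_force: [-0.1, -0.7, -3.0]
gripper_width: 0.315
gripper_force: 30.0
```

Run:
```python
from h import *
moment(1);tilt()
go(.577,-.181,.095,139.9)
```

```text
t 37.5 pos [0.5401 0.2006 0.0944] F [ 0.51  0.61 -3.05] tx,ty tool (np.float64(-0.1203), np.float64(-0.1473)) sd [0. 0. 0.] grip 30.0 0.314 [180.    0.  139.8]
-0.055 99 [0.1072 0.1132]; -0.045 73 [0.1127 0.1148]; -0.035 85 [0.1161 0.1182]; -0.025 67 [0.1169 0.1184]; -0.015 72 [0.1181 0.1195]; -0.005 71 [0.1184 0.1205]; 0.005 66 [0.1198 0.1218]; 0.015 66 [0.1204 0.1226]; 0.025 43 [0.1213 0.1231]; 0.035 17 [0.1217 0.123 ]; 0.045 48 [0.1188 0.1207]; 
at [0.5401 0.2005 0.0944] 139.8 turn units -0.02 after-turn shift [-0.274  -0.2681 -0.0006] before-turn [-0.2745 -0.2675 -0.0006]
```

>>> servo_tool:
  series:
    - [0,-0.0274,-0.0268,0,0]
    - [0,-0.0274,-0.0268,0,0]
    - [0,-0.0274,-0.0268,0,0]
    - [0,-0.0274,-0.0268,0,0]
    - [0,-0.0274,-0.0268,0,0]
    - [0,-0.0274,-0.0268,0,0]
    - [0,-0.0274,-0.0268,0,0]
    - [0,-0.0274,-0.0268,0,0]
    - [0,-0.0274,-0.0268,0,0]
    - [0,-0.0274,-0.0268,0,0]

```text
time_s: 38.42
position: [0.5767, -0.1829, 0.0945]
orientation: [180.0, 0.0, 139.8]
contact_force: [1.4, 1.4, -2.8]
gripper_width: 0.316
gripper_force: 30.0
```

>>> servo_tool:
  series:
    - [0,0,0,0,0]
    - [0,0,0,0,0]
    - [0,0,0,0,0]
    - [0,0,0,0,0]

```text
time_s: 38.75
position: [0.5765, -0.1799, 0.0941]
orientation: [180.0, -0.0, 139.9]
contact_force: [-1.0, 0.7, -3.1]
gripper_width: 0.314
gripper_force: 30.0
```

Run:
```python
from h import *
moment(3);go(.577,-.181,.058,139.9)
```

```text
t 38.9 pos [ 0.5767 -0.1797  0.0943] F [ 0.21  0.06 -3.03] tx,ty tool (np.float64(-0.1507), np.float64(-0.1458)) sd [0.0085 0.0095 0.0317] grip 30.0 0.314 [-180.   -0.  140.]
at [ 0.5767 -0.1797  0.0943] 140.0 turn units 0.01 after-turn shift [-0.001  -0.0008  0.0363] before-turn [-0.001  -0.0008  0.0363]
```

>>> servo_tool:
  series:
    - [0,-0.001,-0.0008,0.015,0]
    - [0,0,0,0.01,0]
    - [0,0,0,0.004,0]
    - [0,0,0,0.004,0]
    - [0,0,0,0.002,0]
    - [0,0,0,0.002,0]
    - [0,0,0,0,0]
    - [0,0,0,0,0]

```text
time_s: 39.57
position: [0.5778, -0.1828, 0.0587]
orientation: [180.0, 0.1, 139.9]
contact_force: [-1.6, -0.2, 2.5]
gripper_width: 0.314
gripper_force: 30.0
```

Run:
```python
from h import *
moment(3);tilt()
```

```text
t 39.7 pos [ 0.5778 -0.1828  0.0587] F [-2.58 -0.57  3.77] tx,ty tool (np.float64(0.3074), np.float64(-0.1273)) sd [0.0214 0.007  0.0171] grip 30.0 0.316 [1.800e+02 1.000e-01 1.399e+02]
-0.055 187 [0.0612 0.0779]; -0.045 141 [0.0764 0.0793]; -0.035 124 [0.08   0.0822]; -0.025 118 [0.0812 0.0834]; -0.015 114 [0.0819 0.0842]; -0.005 28 [0.082  0.0842]; 0.005 4 [0.0849 0.086 ]; 0.015 6 [0.0847 0.0863];
```

>>> servo_tool:
  series:
    - [0,0,0,0.0015,0]
    - [0,0,0,0,0]
    - [0.42,0,0,0,0]
    - [0.42,0,0,0,0]
    - [0.42,0,0,0,0]
    - [0.42,0,0,-0.02,0]
    - [0.42,0,0,-0.03,0]
    - [0.42,0,0,-0.03,0]
    - [0.42,0,0,0,0]

```text
time_s: 40.52
position: [0.5808, -0.1835, 0.1429]
orientation: [179.8, 0.6, 139.9]
contact_force: [0.5, 0.0, 1.6]
gripper_width: 0.421
gripper_force: 0.0
```

>>> servo_tool:
  series:
    - [0.6,0.025,0.03,0,0]
    - [0.6,0.025,0.03,0,0]
    - [0.6,0.025,0.03,0,0]
    - [0.6,0.025,0.03,0,0]
    - [0.6,0,0,0,0]

```text
time_s: 40.93
position: [0.5773, -0.0202, 0.1352]
orientation: [179.9, -0.1, 140.2]
contact_force: [-0.5, 0.8, -0.3]
gripper_width: 0.593
gripper_force: 0.0
```

Run:
```python
from h import *
Ps=[]
for n in('scene','top'):
    c=cam(n);P=cloud(c);Ps.append(P);save(c,n+'5.png')
    [print(n,'cradle',o) for o in handles(P,c['frame'],zlo=.069,zhi=.09,box=(.4,.7,-.35,-.1))]
    [print(n,o) for o in handles(P,c['frame'])]
go(.6058,.0303,.065,194)
```

```text
scene cradle (478.7, -216.4, 110.2, 39.1, -109.5, 0.0795, 101)
scene cradle (577.1, -183.7, 109.5, 30.5, -40.3, 0.0795, 142)
scene (496.5, 306.6, 243.8, 25.2, 0.3, 0.0236, 0)
scene (605.1, 29.6, 109.3, 31.3, 14.0, 0.0258, 93)
top cradle (578.2, -181.9, 109.4, 30.0, -40.1, 0.08, 78)
top cradle (480.0, -214.3, 111.1, 34.0, -98.5, 0.0795, 80)
top (498.4, 308.0, 244.1, 23.5, 180.0, 0.0241, 0)
at [ 0.5777 -0.0245  0.1353] 140.0 turn units -8.99 after-turn shift [-0.0405  0.0464  0.0703] before-turn [0.0137 0.0601 0.0703]
```

>>> servo_tool:
  series:
    - [0.6,0.007,0.029,0,0]
    - [0.6,0.007,0.029,0,0]
    - [0.6,0,0,0.01,-1]
    - [0.6,0,0,0.01,-1]
    - [0.6,0,0,0.01,-1]
    - [0.6,0,0,0.01,-1]
    - [0.6,0,0,0.01,-1]
    - [0.6,0,0,0.01,-1]
    - [0.6,0,0,0.01,-1]
    - [0.6,0,0,0,-1]

```text
time_s: 41.87
position: [0.603, 0.0258, 0.0628]
orientation: [180.0, -0.3, -172.0]
contact_force: [-0.9, -0.1, 0.6]
gripper_width: 0.598
gripper_force: 0.0
```

>>> servo_tool:
  series:
    - [0.6,0,0,0,-1]
    - [0.6,0,0,0,0]
    - [0.6,0,0,0,0]
    - [0.6,0,0,0,0]
    - [0.6,0,0,0,0]

```text
time_s: 42.28
position: [0.6048, 0.0269, 0.066]
orientation: [-180.0, 0.0, -166.3]
contact_force: [0.5, 0.0, 0.3]
gripper_width: 0.596
gripper_force: 0.0
```

Run:
```python
from h import *
for n in('scene','wrist'):
    c=cam(n);P=cloud(c)
    [print(n,o) for o in handles(P,c['frame'])]
go(.6056,.0302,.004,193.9)
```

```text
scene (625.1, 34.8, 67.1, 30.6, 14.5, 0.026, 96)
wrist (557.1, 18.7, 24.0, 10.5, 105.2, 0.0234, 0)
wrist (608.6, 31.3, 93.9, 30.9, 13.9, 0.0262, 471)
at [0.6047 0.0272 0.066 ] -166.2 turn units -0.02 after-turn shift [-0.0016  0.0027  0.062 ] before-turn [-0.0016  0.0027  0.062 ]
```

>>> servo_tool:
  series:
    - [0.6,-0.0015,0.0027,0.03,0]
    - [0.6,0,0,0.02,0]
    - [0.6,0,0,0.012,0]
    - [0.6,0,0,0,0]
    - [0,0,0,0,0]
    - [0,0,0,0,0]
    - [0,0,0,0,0]
    - [0,0,0,0,0]
    - [0,0,0,0,0]
    - [0,0,0,0,0]

```text
time_s: 43.22
position: [0.6054, 0.0304, 0.004]
orientation: [180.0, 0.0, -166.1]
contact_force: [-0.9, 0.9, 0.0]
gripper_width: 0.314
gripper_force: 30.0
```

>>> servo_tool:
  series:
    - [0,0,0,-0.02,0]
    - [0,0,0,-0.02,0]
    - [0,0,0,-0.02,0]
    - [0,0,0,-0.01,1]
    - [0,0,0,0,1]
    - [0,0,0,0,1]
    - [0,0,0,0,1]
    - [0,0,0,0,1]
    - [0,0,0,0,1]
    - [0,0,0,0,1]

```text
time_s: 44.05
position: [0.6046, 0.0303, 0.0729]
orientation: [-180.0, -0.1, 151.6]
contact_force: [-0.6, -0.4, -2.8]
gripper_width: 0.314
gripper_force: 30.0
```

>>> servo_tool:
  series:
    - [0,0,0,0,1]
    - [0,0,0,0,1]
    - [0,0,0,0,1]
    - [0,0,0,0,1]
    - [0,0,0,0,1]
    - [0,0,0,0,1]
    - [0,0,0,0,1]
    - [0,0,0,0,1]
    - [0,0,0,0,1]
    - [0,0,0,0,1]

```text
time_s: 44.88
position: [0.6045, 0.0303, 0.0728]
orientation: [-179.9, 0.0, 91.6]
contact_force: [-0.2, -0.2, -2.8]
gripper_width: 0.315
gripper_force: 30.0
```

>>> servo_tool:
  series:
    - [0,0,0,0,1]
    - [0,0,0,0,0.1]
    - [0,0,0,0,0]
    - [0,0,0,0,0]

```text
time_s: 45.22
position: [0.605, 0.0303, 0.0734]
orientation: [-179.9, 0.0, 85.4]
contact_force: [0.8, -0.5, -2.0]
gripper_width: 0.313
gripper_force: 30.0
```

Run:
```python
from h import *
moment(1);go(.545,.2665,.0742,85.2)
```

```text
t 45.3 pos [0.6051 0.0304 0.0735] F [-0.12  0.03 -3.18] tx,ty tool (np.float64(-0.0493), np.float64(-0.0255)) sd [0. 0. 0.] grip 30.0 0.31 [-180.     0.    85.4]
at [0.6051 0.0304 0.0735] 85.4 turn units 0.03 after-turn shift [ 0.2303 -0.0797 -0.0007] before-turn [ 0.2305 -0.079  -0.0007]
```

Press to the deeper setting (TCP about 0.014) this time.

>>> servo_tool:
  series:
    - [0,0.033,-0.0113,0,0]
    - [0,0.033,-0.0113,0,0]
    - [0,0.033,-0.0113,0,0]
    - [0,0.033,-0.0113,0,0]
    - [0,0.033,-0.0113,0,0]
    - [0,0.033,-0.0113,0,0]
    - [0,0.033,-0.0113,0,0]
    - [0,0,0,0,0]
    - [0,0,0,0,0]
    - [0,0,0,0,0]

```text
time_s: 46.1
position: [0.5456, 0.267, 0.0737]
orientation: [-180.0, 0.0, 85.3]
contact_force: [0.1, -0.3, -2.2]
gripper_width: 0.311
gripper_force: 30.0
```

>>> servo_tool:
  series:
    - [0,0,0,0,0]
    - [0,0,0,0,0]

```text
time_s: 46.27
position: [0.546, 0.2659, 0.0737]
orientation: [-180.0, 0.0, 85.2]
contact_force: [0.0, -0.6, -2.0]
gripper_width: 0.317
gripper_force: 30.0
```

Run:
```python
from h import *
moment(10);tilt()
```

```text
t 46.8 pos [0.5457 0.267  0.0739] F [ 0.09 -0.09 -2.89] tx,ty tool (np.float64(-0.0938), np.float64(-0.0598)) sd [0.0183 0.022  0.0339] grip 30.0 0.315 [-180.     0.    85.3]
-0.055 96 [0.0899 0.0948]; -0.045 81 [0.0936 0.0957]; -0.035 77 [0.096  0.0981]; -0.025 69 [0.0962 0.0975]; -0.015 62 [0.0957 0.0975]; -0.005 40 [0.0953 0.0969];
```

>>> servo_tool:
  series:
    - [0,0,0,0.025,0]
    - [0,0,0,0.02,0]
    - [0,0,0,0.004,0]
    - [0,0,0,0.003,0]
    - [0,0,0,0.003,0]
    - [0,0,0,0.003,0]
    - [0,0,0,0.002,0]
    - [0,0,0,0,0]
    - [0,0,0,0,0]

```text
time_s: 47.57
position: [0.5461, 0.2667, 0.016]
orientation: [180.0, 0.1, 85.3]
contact_force: [-2.4, -8.9, 2.2]
gripper_width: 0.311
gripper_force: 30.0
```

>>> servo_tool:
  series:
    - [0,0,0,-0.025,0]
    - [0,0,0,-0.02,0]
    - [0,0,0,-0.015,0]
    - [0,0,0,0,0]
    - [0,0,0,0,0]
    - [0,0,0,0,0]
    - [0,0,0,0,0]

```text
time_s: 48.15
position: [0.5445, 0.2667, 0.0721]
orientation: [-179.8, 0.1, 85.3]
contact_force: [0.3, -0.4, -2.4]
gripper_width: 0.313
gripper_force: 30.0
```

Run:
```python
from h import *
moment(10);tilt()
```

```text
t 48.6 pos [0.5457 0.2671 0.0738] F [ 0.21 -0.04 -2.79] tx,ty tool (np.float64(-0.1042), np.float64(0.0183)) sd [0.0242 0.0227 0.0373] grip 30.0 0.318 [-180.     0.    85.3]
-0.055 83 [0.0834 0.0861]; -0.045 83 [0.086  0.0893]; -0.035 82 [0.0901 0.0928]; -0.025 81 [0.0925 0.0948]; -0.015 75 [0.0948 0.0973]; -0.005 41 [0.097  0.0988];
```

Moment changed by 0.078 N m, so H4 is a rattler and goes in the tray next to H1.

>>> servo_tool:
  series:
    - [0,0.0273,-0.0156,0,0]
    - [0,0.0273,-0.0156,0,0]
    - [0,0.0273,-0.0156,0,0]
    - [0,0.0273,-0.0156,0,0]
    - [0,0,0,0.03,0]
    - [0,0,0,0.015,0]
    - [0,0,0,0.008,0]
    - [0,0,0,0.008,0]
    - [0,0,0,0.006,0]
    - [0,0,0,0,0]

```text
time_s: 49.53
position: [0.4934, 0.3818, 0.0078]
orientation: [179.9, -0.1, 85.2]
contact_force: [0.6, 0.6, -2.8]
gripper_width: 0.314
gripper_force: 30.0
```

>>> servo_tool:
  series:
    - [0,0,0,0,0]
    - [0.55,0,0,0,0]
    - [0.55,0,0,0,0]
    - [0.55,0,0,0,0]
    - [0.55,0,0,-0.02,0]
    - [0.55,0,0,-0.03,0]
    - [0.55,0,0,-0.03,0]
    - [0.55,0,0,-0.03,0]
    - [0.3,0,0,0,0]
    - [0,0,0,0,0]

```text
time_s: 50.37
position: [0.4944, 0.3821, 0.1204]
orientation: [179.7, -0.2, 85.3]
contact_force: [-0.1, -0.6, -0.1]
gripper_width: 0.462
gripper_force: 0.0
```

Run:
```python
from h import *
Ps=[]
for n in('scene','top'):
    c=cam(n);P=cloud(c);Ps.append(P);save(c,n+'6.png')
    [print(n,'cradle',o) for o in handles(P,c['frame'],zlo=.069,zhi=.09,box=(.4,.7,-.35,-.1))]
    [print(n,o) for o in handles(P,c['frame'],zlo=.0246,box=(.33,.7,-.06,.5))]
    hsv=cv2.cvtColor(c['frame'],cv2.COLOR_RGB2HSV)
    r=((hsv[...,0]<6)|(hsv[...,0]>174))&(hsv[...,1]>110)&(P[...,0]>.38)&(P[...,0]<.72)&(P[...,1]>-.42)&(P[...,1]<-.08)&(P[...,2]>.015)
    q=P[r&(np.hypot(P[...,0]-.5055,P[...,1]+.356)<.03)]; d=np.linalg.norm(q[:,:2]-[.5371,-.2284],axis=1)
    print('ptr',[ (q[(d>a)&(d<=a+.01)].mean(0)-[.5371,-.2284,0]).round(4).tolist() for a in np.arange(.11,.18,.01) if ((d>a)&(d<=a+.01)).sum()>2])
    for l in('pointer','mark_1','spoke_1'): print([(round(f['conf'],2),P[int(f['location'][1]),int(f['location'][0])].round(3).tolist()) for f in tip_of(l,n)if f['conf']>.3],l)
```

```text
scene cradle (476.0, -216.5, 111.2, 35.7, -101.3, 0.0796, 100)
scene cradle (575.7, -184.7, 109.4, 33.8, -40.1, 0.0797, 139)
scene (493.7, 377.7, 109.6, 31.2, -94.0, 0.0273, 41)
scene (573.4, 371.5, 108.2, 28.6, -95.3, 0.0272, 47)
ptr [[-0.0286, -0.1152, 0.049], [-0.0305, -0.1215, 0.0493], [-0.0331, -0.1311, 0.0489], [-0.0352, -0.1394, 0.0488]]
[(0.59, [0.574, -0.332, 0.039]), (0.56, [0.494, -0.348, 0.01])] pointer
[(0.96, [0.393, -0.211, -0.0]), (0.95, [0.573, -0.331, 0.04]), (0.85, [0.606, -0.15, 0.039])] mark_1
[(0.83, [0.454, -0.33, 0.039]), (0.71, [0.486, -0.1, 0.034]), (0.57, [0.666, -0.251, 0.037])] spoke_1
top cradle (578.1, -181.5, 110.6, 30.3, -40.2, 0.0798, 78)
top cradle (481.3, -214.7, 109.3, 34.0, -102.6, 0.0797, 81)
top (573.7, 366.3, 92.7, 30.3, -95.0, 0.028, 52)
top (493.4, 372.3, 91.9, 30.1, -94.8, 0.0277, 52)
ptr [[-0.0285, -0.1136, 0.0512], [-0.0299, -0.1211, 0.0506], [-0.0322, -0.1308, 0.0503], [-0.0343, -0.1392, 0.0489]]
[(0.69, [0.51, -0.334, 0.038])] pointer
[(0.93, [0.436, -0.201, 0.044]), (0.66, [0.607, -0.147, 0.042]), (0.62, [0.581, -0.333, 0.04])] mark_1
[(0.93, [0.497, -0.107, 0.038]), (0.62, [0.453, -0.327, 0.04]), (0.57, [0.677, -0.254, 0.004])] spoke_1
```

View pics/top6.png

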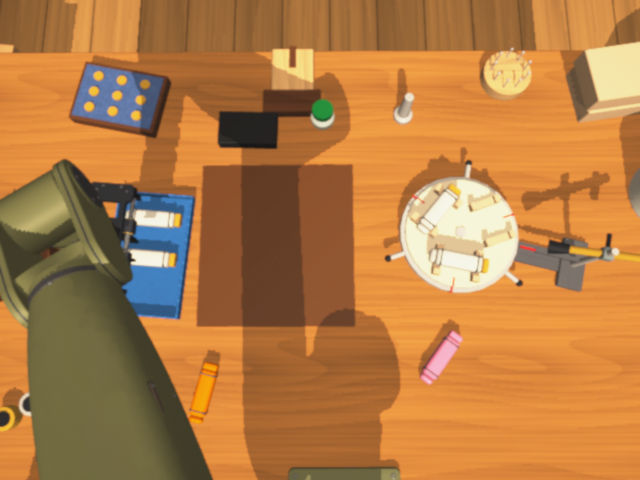

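All four are sorted: the tray shows two handles at (152,219) and (150,259), and the turntable has two at (440,209) and (460,261). Next I push the spoke near the mat anticlockwise about 86° with shut fingers, to bring cradle 170° to the pointer at 256°.

>>> servo_tool:
  series:
    - [0,-0.0363,0.0045,0,0]
    - [0,-0.0363,0.0045,0,0]
    - [0,-0.0363,0.0045,0,0]
    - [0,-0.0363,0.0045,0,0]
    - [0,-0.0363,0.0045,0,0]
    - [0,-0.0363,0.0045,0,0]
    - [0,-0.0363,0.0045,0,0]
    - [0,-0.0363,0.0045,0,0]
    - [0,-0.0363,0.0045,0,0]
    - [0,-0.0363,0.0045,0,0]

```text
time_s: 51.6
position: [0.507, 0.0139, 0.1166]
orientation: [-180.0, -0.0, 85.3]
contact_force: [1.0, 0.3, -0.5]
gripper_width: 0.004
gripper_force: 0.0
```

>>> servo_tool:
  series:
    - [0,-0.0363,0.0045,0,0]
    - [0,-0.0363,0.0045,0,0]
    - [0,-0.0363,0.0045,0,0]
    - [0,0,0,0,1]
    - [0,0,0,0,1]
    - [0,0,0,0,1]
    - [0,0,0,0,1]
    - [0,0,0,0,1]
    - [0,0,0,0,1]
    - [0,0,0,0,1]

```text
time_s: 52.43
position: [0.5116, -0.094, 0.1164]
orientation: [-180.0, 0.0, 43.0]
contact_force: [-0.0, -0.1, 0.2]
gripper_width: 0.004
gripper_force: 0.0
```

>>> servo_tool:
  series:
    - [0,0,0,0,1]
    - [0,0,0,0,1]
    - [0,0,0,0,1]
    - [0,0,0,0,1]
    - [0,0,0,0,1]
    - [0,0,0,0,0.55]
    - [0,0,0,0,0]
    - [0,0,0,0,0]
    - [0,0,0,0,0]
    - [0,0,0,0,0]

```text
time_s: 53.27
position: [0.5117, -0.094, 0.1167]
orientation: [-180.0, 0.0, 10.0]
contact_force: [-0.2, -0.9, 0.2]
gripper_width: 0.006
gripper_force: 0.0
```

Run:
```python
from h import *
moment(1);go(.5135,-.0945,.024,10)
Ps=[cloud(cam(n)) for n in('scene',)]
x=table(Ps,np.radians(290-0),use=(0,))
```

```text
t 53.3 pos [ 0.5118 -0.094   0.1168] F [ 1.19 -0.27  0.22] tx,ty tool (np.float64(-0.0413), np.float64(0.0348)) sd [0. 0. 0.] grip 0.0 0.005 [-180.    0.   10.]
at [ 0.5118 -0.094   0.1168] 10.0 turn units 0.0 after-turn shift [0.0016 0.0008 0.0928] before-turn [0.0016 0.0008 0.0928]
hub [ 0.5218 -0.1558] theta 284.11 res mm [67.2 40.9 10.2 50.5 64.2 78.1 24.3 71.6 43.8]
```

>>> servo_tool:
  series:
    - [0,0.0016,0.0008,0.03,0]
    - [0,0,0,0.03,0]
    - [0,0,0,0.02,0]
    - [0,0,0,0.013,0]
    - [0,0,0,0,0]
    - [0,-0.0035,0,0,-0.25]
    - [0,-0.0035,0,0,-0.25]
    - [0,-0.0035,0,0,-0.25]
    - [0,-0.0035,0,0,-0.25]

```text
time_s: 54.12
position: [0.5008, -0.0977, 0.0252]
orientation: [179.9, -0.1, 16.1]
contact_force: [0.2, 0.4, 0.2]
gripper_width: 0.003
gripper_force: 0.2
```

>>> servo_tool:
  series:
    - [0,-0.0071,0.0002,0,-0.5]
    - [0,-0.0071,0.0002,0,-0.5]
    - [0,-0.0071,0.0002,0,-0.5]
    - [0,-0.0071,0.0002,0,-0.5]
    - [0,-0.0071,0.0002,0,-0.5]
    - [0,-0.0071,0.0002,0,-0.5]
    - [0,-0.0071,0.0002,0,-0.5]
    - [0,-0.0071,0.0002,0,-0.5]
    - [0,-0.0071,0.0002,0,-0.5]
    - [0,-0.0071,0.0002,0,-0.5]

```text
time_s: 54.95
position: [0.4403, -0.1342, 0.0253]
orientation: [179.9, -0.1, 46.1]
contact_force: [0.2, 0.1, 0.2]
gripper_width: 0.004
gripper_force: 0.2
```

Run:
```python
from h import *
s=get_state();d=s['position'][:2]-[.5371,-.2284];print(s['position'],np.hypot(*d),np.degrees(np.arctan2(d[1],d[0])),s['orientation'][2])
moment(1)
```

```text
[ 0.44031846 -0.13416011  0.02526801] 0.13508450000135921 135.7623075285852 46.12578648755734
t 55.0 pos [ 0.4396 -0.1347  0.0251] F [ 0.14 -0.9  -0.41] tx,ty tool (np.float64(-0.0676), np.float64(0.0463)) sd [0. 0. 0.] grip 0.0 0.003 [179.9  -0.   46.2]
```

>>> servo_tool:
  series:
    - [0,-0.0071,0.0002,0,-0.5]
    - [0,-0.0071,0.0002,0,-0.5]
    - [0,-0.0071,0.0002,0,-0.5]
    - [0,-0.0071,0.0002,0,-0.5]
    - [0,-0.0071,0.0002,0,-0.5]
    - [0,-0.0071,0.0002,0,-0.5]
    - [0,-0.0071,0.0002,0,-0.5]
    - [0,-0.0071,0.0002,0,-0.5]
    - [0,-0.0071,0.0002,0,-0.5]
    - [0,-0.0071,0.0002,0,-0.5]

```text
time_s: 55.83
position: [0.4065, -0.1958, 0.0251]
orientation: [179.9, 0.0, 76.1]
contact_force: [-0.3, 0.8, 0.1]
gripper_width: 0.005
gripper_force: 0.3
```

>>> servo_tool:
  series:
    - [0,-0.0071,0.0002,0,-0.5]
    - [0,-0.0071,0.0002,0,-0.5]
    - [0,-0.0047,0.0001,0,-0.3]
    - [0,-0.0047,0.0001,0,-0.3]
    - [0,-0.0035,0.0001,0,-0.25]
    - [0,-0.0024,0,0,-0.15]
    - [0,-0.0024,0,0,-0.15]
    - [0,0,0,0,0]
    - [0,0,0,0,0]

```text
time_s: 56.58
position: [0.4019, -0.2269, 0.0242]
orientation: [180.0, 0.0, 88.8]
contact_force: [-0.8, 0.2, 0.2]
gripper_width: 0.004
gripper_force: 0.0
```

```bash
cat >> h.py <<'E'
def marks(h=(.5371,-.2284)):
    for n in('scene','top'):
        c=cam(n);P=cloud(c);hsv=cv2.cvtColor(c['frame'],cv2.COLOR_RGB2HSV)
        r=((hsv[...,0]<7)|(hsv[...,0]>173))&(hsv[...,1]>100)&(np.hypot(P[...,0]-h[0],P[...,1]-h[1])<.118)&(P[...,2]>.03)
        k,lab,st,ce=cv2.connectedComponentsWithStats(cv2.dilate(r.astype(np.uint8),np.ones((3,3))))
        for i in range(1,k):
            q=P[(lab==i)&r]; 
            if len(q)>3: d=q.mean(0)-[*h,0]; print(n,ce[i].round(),len(q),'r',np.hypot(d[0],d[1]).round(4),'z',d[2].round(3),'ang',(np.degrees(np.arctan2(d[1],d[0]))%360).round(1))
        for o in handles(P,c['frame'],zlo=.069,zhi=.085,box=(.4,.7,-.38,-.1)):
            print(n,'h',o,'ang',(np.degrees(np.arctan2(o[1]/1e3-h[1],o[0]/1e3-h[0]))%360).round(1))
        save(c,n+'_m%d.png'%(get_state()['time_s']*10))
E
python3 - <<'E'
from h import *
s=get_state();d=s['position'][:2]-[.5371,-.2284];print(s['position'],np.hypot(*d),np.degrees(np.arctan2(d[1],d[0])),s['orientation'][2])
marks()
E
```

```text
[ 0.40190392 -0.22694894  0.02416225] 0.13520386634271284 179.38506906300162 88.82949027765933
scene [241. 273.] 18 r 0.1035 z 0.044 ang 128.0
scene [150. 327.] 19 r 0.1052 z 0.044 ang 247.0
scene [243. 370.] 42 r 0.1042 z 0.042 ang 6.9
scene h (500.8, -179.7, 108.1, 31.2, 38.2, 0.0797, 125) ang 126.7
scene h (512.2, -283.6, 111.6, 30.0, -23.6, 0.0796, 144) ang 245.7
top [449. 178.] 8 r 0.1123 z 0.039 ang 7.0
top [415. 267.] 10 r 0.111 z 0.04 ang 127.1
top h (531.5, -289.7, 69.9, 31.2, -23.2, 0.08, 86) ang 264.8
top h (501.7, -179.1, 109.0, 32.2, 38.9, 0.0798, 95) ang 125.7
```

>>> servo_tool:
  series:
    - [0,-0.003,0.0001,0,-0.2]
    - [0,-0.003,0,0,-0.2]
    - [0,-0.003,0.0001,0,-0.2]
    - [0,-0.003,0,0,-0.2]
    - [0,-0.003,0.0001,0,-0.2]
    - [0,-0.0024,0,0,-0.2]
    - [0,-0.0016,0,0,-0.2]
    - [0,-0.0012,0,0,-0.1]
    - [0,0,0,0,0]
    - [0,0,0,0,0]

```text
time_s: 57.52
position: [0.4028, -0.247, 0.0239]
orientation: [180.0, 0.0, 97.8]
contact_force: [-0.1, -0.2, -0.3]
gripper_width: 0.003
gripper_force: 0.0
```

```bash
python3 - <<'E'
from h import *
s=get_state();d=s['position'][:2]-[.5371,-.2284];print(s['position'],np.hypot(*d),np.degrees(np.arctan2(d[1],d[0])),s['orientation'][2])
marks()
E
ls pics
```

```text
[ 0.40284393 -0.2470087   0.02386961] 0.13553957235970435 -172.10873657765794 97.84759169863497
scene [234. 270.] 17 r 0.104 z 0.044 ang 136.1
scene [191. 278.] 4 r 0.0569 z 0.107 ang 180.9
scene [148. 336.] 27 r 0.1081 z 0.043 ang 255.0
scene [251. 364.] 38 r 0.1043 z 0.042 ang 15.1
scene h (494.3, -185.2, 107.6, 38.7, 39.7, 0.0799, 118) ang 134.7
scene h (520.9, -286.7, 109.9, 29.5, -15.1, 0.0795, 141) ang 254.5
top [441. 180.] 9 r 0.1121 z 0.04 ang 15.2
top [420. 274.] 12 r 0.1109 z 0.037 ang 135.3
top h (538.6, -289.7, 74.1, 31.4, -16.0, 0.0801, 89) ang 271.4
top h (494.8, -185.5, 109.0, 35.4, 44.2, 0.0798, 96) ang 134.6
s1.png
s2.png
s4.png
scene0.png
scene3.png
scene5.png
scene6.png
scene_m566.png
scene_m575.png
t4.png
top0.png
top3.png
top5.png
top6.png
top_m566.png
top_m576.png
w1.png
```

>>> servo_tool:
  series:
    - [0,-0.0015,0,0,-0.1]
    - [0,0,0,0,0]
    - [0,0.006,0,0,0]
    - [0,0.006,-0.004,0,0]
    - [0,0,0,-0.025,0]
    - [0,0,0,-0.035,0]
    - [0,0,0,-0.035,0]
    - [0,0.03,0,-0.03,0]
    - [0,0.04,0,0,0]
    - [0,0.04,0,0,0]

```text
time_s: 58.45
position: [0.3819, -0.1286, 0.1511]
orientation: [179.7, 0.2, 98.3]
contact_force: [-0.7, 0.4, -0.3]
gripper_width: 0.0
gripper_force: 0.0
```

>>> servo_tool:
  series:
    - [0,0.04,0,0,0]
    - [0,0.04,0,0,0]
    - [0,0,0,0,0]
    - [0,0,0,0,0]
    - [0,0,0,0,0]

```text
time_s: 58.87
position: [0.3693, -0.0497, 0.1483]
orientation: [180.0, 0.0, 98.5]
contact_force: [-0.1, -1.1, 0.3]
gripper_width: 0.004
gripper_force: 0.0
```

Run:
```python
from h import *
marks()
c=cam('scene');P=cloud(c);[print(o) for o in handles(P,c['frame'],zlo=.0246,box=(.33,.7,-.06,.5))]
cv2.imwrite('pics/final.png',cv2.resize(c['frame'][230:420,80:320,::-1],None,fx=3,fy=3,interpolation=2))
```

```text
scene [234. 271.] 15 r 0.1031 z 0.045 ang 136.9
scene [149. 336.] 27 r 0.1061 z 0.043 ang 255.7
scene [251. 364.] 39 r 0.105 z 0.041 ang 15.7
scene h (492.2, -185.9, 109.7, 36.3, 44.0, 0.0795, 117) ang 136.6
scene h (520.8, -287.0, 110.9, 29.8, -14.8, 0.0795, 147) ang 254.5
top [440. 180.] 9 r 0.1129 z 0.039 ang 16.0
top [518. 246.] 12 r 0.1138 z 0.045 ang 256.1
top [421. 274.] 11 r 0.1113 z 0.039 ang 135.9
top h (522.2, -284.8, 110.1, 36.1, -18.9, 0.0798, 90) ang 255.2
top h (496.8, -187.6, 109.9, 38.2, 46.8, 0.0795, 101) ang 134.6
(493.5, 377.5, 108.7, 30.0, -94.5, 0.0274, 38)
(576.2, 372.5, 108.5, 30.4, -96.1, 0.0273, 48)
```

View pics/final.png

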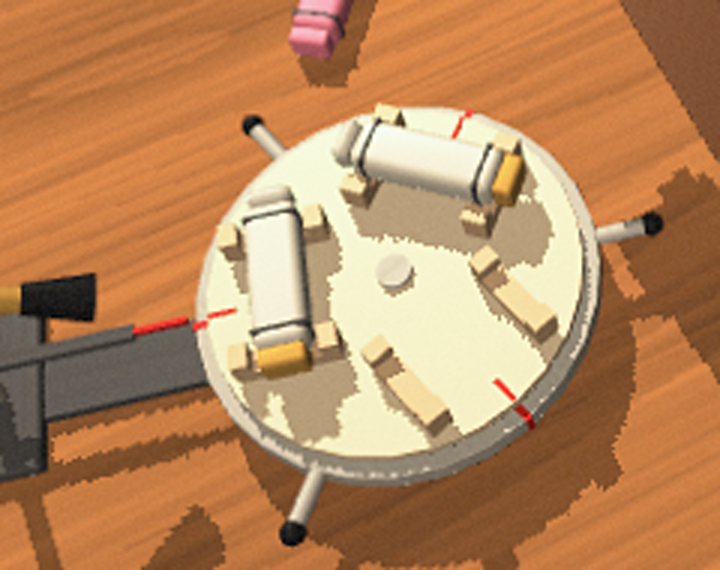

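The red rim line at (215,318) meets the red pointer at (165,326). Both sound handles lie between their lugs, and both rattlers are in the tray.

```bash
python3 -c "
from station import *
print(hand_in())"
```

```text
the job is handed in; nothing more can be done
None
```

I sorted all four silver handles on the mat and handed in the job; no score came back. The two rattlers are in the blue rework tray, the two sound ones are in turntable cradles, and one loaded cradle stands under the torch with its red line within about 1 mm of the pointer by the camera. Each handle was tipped one way only, ferrule end down by about 12° or more; rattlers shifted the moment by 0.071 and 0.078 N m, sound ones by at most 0.02.

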